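# Load a slotted hex spacer into the drill jig, slot up

## Task

Get the short hexagonal spacer ready for drilling: roll it over until its slotted flat faces straight up, lay it in the nest of the drill jig between the end stops with the slot still up, and swing the hinged leaf fully down onto it so that its key sits in the slot. Leave the other things on the bench where they are.

Things in the scene. Friction and masses are not known exactly. Their poses are not given: they have to be found in the camera images.
- spacer: Aluminium hexagonal spacer, 32 mm across flats (37 across corners, each flat 18.5 wide), 64 mm long, 0.12 to 0.18 kg. One flat has a slot along its whole length; the notch also shows in both end faces. Origin in its middle, 16 mm above the bench as it lies; x along it. z points out of the slotted flat. At the start it lies in any direction, the slotted flat 120 degrees from the top.
- slot (a point): Middle of the spacer's slotted flat, 16 mm from the spacer's middle; same axes. The slot is 8 mm wide and 3 mm deep with a darker floor. At the start it is two facets from the top, on one side, looking sideways and down. The bench from x = 0.43 to 0.60 m and y = -0.25 to -0.08 m holds nothing but the spacer.
- jig: Drill jig, fixed to the bench: aluminium base plate 150 mm (x) by 170 mm (y), 12 mm thick, with a raised dark nest block 90 x 42 mm. Origin on the bench under the nest; y towards the hinge. Two hinge posts, 10 x 14 mm, at x = +-30, y = 42 mm rise to 65 mm above the bench; a rest post 10 mm thick at x = 0, y = -52 mm rises to 54 mm.
- nest (a point): Centre of the nest floor, 22 mm above the bench; x along the nest, y towards the hinge, z up. A trough 44 mm long: floor 20 mm wide, cheeks sloped at 60 degrees and 8 mm high that fit the lower flats of a hexagon lying on a flat, 1 mm play. The spacer lies along x, either end first; seated, its middle is 16 mm and its top flat 32 mm above this point.
- stop (a point): Inner foot of one end stop of the nest, at x = 34.5 mm of the nest frame, on the nest floor; the other is its mirror image at x = -34.5. They are 6 mm high, 14 mm wide and lean 20 degrees outwards: the spacer has 2.5 mm play each way at the floor.
- hinge (a point): Middle of the leaf's hinge axis, fixed on the jig, 42 mm from the nest's centre towards y and 58.3 mm above the bench. The axis is along the nest's x.
- leaf (a joint): Angle of the hinged leaf, rad: 0 = closed, level over the nest, underside 0.3 mm above a seated spacer; 1.57 = upright; 1.95 to 2.35 (leaning back open) at the start, 2.4 at most. The hinge is stiff: it stays where it is left and takes about 1.5 N at the knob. Aluminium, 8 mm thick, hinge axis in its mid-plane, 48 mm wide up to 64 mm from the axis, then 24 mm wide up to 98 mm.
- key (a point): Middle of the key's lower face. The key is under the leaf, 42 mm from the hinge axis, 40 mm long (along the nest), 5 mm wide, 2.6 mm deep; it enters the spacer's slot, and the leaf cannot close if another flat is up. On the leaf's upper side above it two steel bushes, 16 mm wide, stand 4 mm proud, 13 mm either side of the middle.
- knob (a point): Centre of the black ball knob, 24 mm across, at the free end of the leaf, 110 mm from the hinge axis. It moves with the leaf.
- blank: Bystander: plain aluminium hexagonal bar, 32 mm across flats and 130 mm long, no slot. Origin in its middle, x along it.
- motor: Bystander: 42 mm square stepper motor, black with aluminium ends, 40 mm long plus a 24 mm shaft. Origin in the middle of its underside.
- hexkey: Bystander: L-shaped hex key, 6 mm thick, 95 mm long. Origin on the bench near the middle of its long arm.
- driver: Bystander: screwdriver with a grey handle. Origin on the bench under its middle.
- caliper: Bystander: sliding caliper, 150 mm. Origin on the bench under its display.
- plug: Bystander: round metal cable plug, 21 mm wide and 45 mm high, standing on end. Origin at its foot.
Not all that is in view belongs to the job. What is shaped like the spacer but brown or orange is not meant.

How it is judged:
At the end, for the whole second after the job is handed in: The spacer lies at rest in the nest (its middle within 6 mm of the nest's centre seen from above, 14 to 18 mm above the nest floor, along the nest within 0.12 rad), its slotted flat faces up within 0.1 rad, and the leaf is closed to under 0.035 rad (angle between spacer's own z axis and vertical below 0.1 rad and angle between the x axis of spacer and the x axis of nest, either way round below 0.12 rad and horizontal distance between spacer and nest below 0.006 m and z of spacer in the frame of nest between 0.014 and 0.018 m and value of joint leaf below 0.035 rad and linear speed of spacer below 0.01 m/s); the robot touches nothing.
It fails at once if a bystander is pushed more than 30 mm (distance of any of blank, motor, hexkey, driver, caliper, plug from where it was at the start of the episode above 0.03 m).
It also fails if it takes over 72 s, if anything falls off the work surface, if the arm or the gripper's body presses on something with over 40 N, if the wrist force passes 120 N, or if a joint passes its speed limit or range.

## Robot

A 6-joint arm with a two-finger parallel gripper is mounted at the origin on the work surface. World frame = base frame: x ahead of the robot, y to its left, z up, the work surface at z = 0. Lengths are in m, angles in rad, forces in N, time in s.
With the tool pointing down it reaches from about 0.35 to 0.775 m from the base axis. Payload 7.3 kg.
Tool frame: the origin (TCP) lies on the front face of the gripper's body, between the roots of the fingers; the fingertips stand 66 mm ahead of it and the grasp point (between the pads) lies 47 mm ahead of it; z points along the fingers, y is the direction in which the jaws open and shut (so a half turn about z gives the same grasp; the last joint's range is limited). The gripper opens to 92 mm and grips with 3 to 60 N. Pads are 19 mm wide; open, the fingers measure 130 mm over their backs; the gripper's body (75 mm by 190 mm) begins 47 mm behind the grasp point.
Start: joints at [1.161, 0.342, 1.524, -0, 1.275, -0.146], TCP at [0.137, 0.507, 0.292] pointing down, gripper open.
Joint ranges: [-2.53, 2.53], [-0.77, 2.02], [0.04, 2.7], [-1, 4.14], [0.28, 2.66], [-3.11, 3.11]. Speed limits (rad/s): [2.57, 2.57, 3.14, 3.14, 3.14, 3.14].

## Interface

Orientations are given as [roll, pitch, yaw] about the fixed x, y, z axes, in that order (R = Rz(yaw) Ry(pitch) Rx(roll)).
In Python, from cell import observe, read_camera, hand_in, search_frame, tip_of gives the robot as it stands. The module is installed in compiled form; this text tells all that it offers.
- The arm moves only by the tool apply_moves, never from a script. Its argument "motion" is a list of rows, each an object with "offset": the shift along the tool's x, y, z in mm, a list of three; "rotation": the turn, a rotation vector about the tool's x, y, z in rad, a list of three. In form: [{"offset": [x, y, z], "rotation": [rx, ry, rz]}, ...]. A call has 1 to 12 rows; each row shifts and turns the pose as measured when the row begins, along the tool's axes as they then stand; what a row does not reach is not made up. A row lasts 1/12 s, in which the tool goes at most 41.7 mm and 7.16 degrees, less where a joint would pass 70% of its speed; a pose out of reach is approached as far as the arm can. A call with a gripper value outside its range is refused whole. "grip" is the closure, from 0 (fully open) to 1 (shut), set as the call begins (left out, the last holds). The fingers move at their own pace and stop on an object; "grip_force" is the grip in N (left out, the last holds). Time passes only in rows, so rows that do not move let the fingers close. It gives the time, the measured TCP pose, the force and the opening at its end, in the units of the state.
- observe(): the state, without advancing time (a new reading comes with each control period).
- read_camera(name): name is "side" or "top" or "wrist"; returns a dict with "img" (420x560x3 uint8, red, green, blue), "camera_matrix" (3x3 intrinsics, pixels), "R" (3x3) and "t" (3): a world point X has camera coordinates R X + t; the wrist camera has in their place "tool_from_camera" (4x4, takes a point from camera to tool coordinates, whose origin is the TCP and whose axes are the flange's). Camera axes: x right, y down, z forward; pixel columns grow to the right and rows downward; lengths in m; the calibration is good to about 2 mm. A picture is of the moment at which its call begins: read the wrist's pose just before it. There is no depth.
- hand_in(): hands the job in, once; it reports no verdict.
Trained networks look in a picture, given as the dict that the camera call returned (one of the last four; its "shot" number tells which), for a name from the list of things; names that differ only in an ending like _2 or _b are one class to them, and where a whole thing is asked for, a point or a joint stands for the part that bears it (a point fixed in the world has none). Each returns a list of dicts, best first, with "score" (0 to 1); they miss things now and then, are a little off and sometimes report something else, mostly with a low value. They report only what shows in the picture. A call takes as long as a camera call. They do not tell look-alikes from the thing itself.
- search_frame(query, picture): "location" ([x, y, z] in m, in world coordinates, good to about 4 mm: the middle of the surface that is visible of it).
- tip_of(query, picture): "location" ([x, y, z] in m, in world coordinates, good to about 4 mm: a listed point, or the origin of a listed thing).
The state is a dict: "time": time; "qpos": joint angles; "qvel": joint speeds; "joint_efforts": joint torques, N m; "tool_pos": TCP position; "tool_rot": TCP orientation; "contact_force": force on the tool from outside, world axes, zero at the start; "torque": the same for the moment, N m; "opening": finger opening in m.
Only numpy, scipy, OpenCV 4.12 (cv2) and the standard library are available. Lean on these libraries where they do the work, as an engineer would, in place of code of your own. Each camera call takes 0.05 s, during which the arm holds its last target.

## Working session

There is one attempt and no reset: what is moved stays moved. The work goes in short steps, Python scripts to look and compute and a tool call to move; the robot and the scene stay as the last step left them, time stands still between calls to the robot, and variables do not carry over. Pictures are saved under pics/ and viewed, and the job is handed in when it is done.

Besides the shell and the picture viewer there is one more tool, called in YAML: its name, and indented under it one key for each argument. apply_moves: Moves the arm, as the interface text tells. Its arguments: {"type":"object","properties":{"motion":{"type":"array"},"grip":{"type":"number"},"grip_force":{"type":"number"}},"required":["motion"]}

```bash
mkdir -p pics; ls; cat > h.py <<'E'
import numpy as np, cv2
from cell import observe, read_camera, search_frame, tip_of
def save(p,n): cv2.imwrite('pics/'+n+'.png', p['img'][:,:,::-1])
def crop(p,n,u0,v0,u1,v1,s):
    c=p['img'][v0:v1,u0:u1,::-1]; cv2.imwrite('pics/'+n+'.png',cv2.resize(c,None,fx=s,fy=s,interpolation=cv2.INTER_CUBIC))
def proj(p,X): 
    x=p['R']@np.array(X)+p['t']; x=p['camera_matrix']@x; return x[:2]/x[2]
def back(p,uv,z):
    K=np.array(p['camera_matrix']);R=np.array(p['R']);t=np.array(p['t'])
    d=R.T@np.linalg.inv(K)@np.array([uv[0],uv[1],1.]); c=-R.T@t
    return c+d*(z-c[2])/d[2]
E
python3 - <<'E'
from h import *
o=observe(); print(o)
for n in ['top','side']:
    p=read_camera(n); save(p,n+'0')
    print(n, 'cam at',-np.array(p['R']).T@p['t'])
    for q in ['spacer','slot','jig','nest','stop','hinge','key','knob','blank','motor','hexkey','driver','caliper','plug']:
        r=tip_of(q,p)[:3]
        print(q,[(np.round(a['location'],3).tolist(),round(a['score'],2),np.round(proj(p,a['location'])).tolist()) for a in r])
E
```

```text
pics
{'time': 0.0, 'qpos': array([ 1.16097660e+00,  3.42758471e-01,  1.52503255e+00,  2.06289989e-06,
        1.27536205e+00, -1.46004038e-01]), 'qvel': array([ 0.00037957,  0.00090214,  0.00041268, -0.00240188, -0.00216807,
        0.00192036]), 'joint_efforts': array([-1.82618282e-03, -4.31232584e+01, -2.44215095e+01,  7.15735881e-02,
        5.61300537e-02, -1.09139201e-04]), 'tool_pos': array([0.13676065, 0.50656144, 0.2915209 ]), 'tool_rot': array([-3.14004913e+00, -2.28969486e-04,  2.87777619e+00]), 'contact_force': array([-0.53077143, -0.97012777, -0.28044925]), 'torque': array([0.02328728, 0.00126926, 0.01750797]), 'opening': 0.09183732026822104}
top cam at [ 0.43835937 -0.0548849   0.94254185]
spacer [([0.47, -0.314, 0.017], 0.94, [402.0, 243.0]), ([0.609, -0.274, 0.014], 0.74, [381.0, 185.0]), ([0.474, -0.418, -0.001], 0.55, [444.0, 241.0])]
slot [([0.507, -0.228, 0.007], 0.66, [363.0, 229.0]), ([0.611, -0.293, 0.006], 0.64, [388.0, 185.0])]
jig [([0.554, 0.122, -0.001], 0.55, [216.0, 214.0])]
nest [([0.553, 0.125, 0.023], 0.86, [214.0, 213.0])]
stop [([0.544, 0.187, 0.096]
[... 1269 characters left out ...]
], 0.85, [266.0, 274.0])]
hinge [([0.549, 0.162, 0.062], 0.8, [283.0, 269.0])]
key [([0.544, 0.189, 0.092], 0.89, [285.0, 267.0])]
knob [([0.544, 0.236, 0.14], 0.88, [284.0, 262.0]), ([0.698, -0.099, 0.014], 0.61, [234.0, 224.0])]
blank [([0.699, -0.102, 0.017], 0.7, [234.0, 223.0]), ([0.545, 0.238, 0.142], 0.54, [283.0, 261.0])]
motor [([0.473, -0.415, 0.001], 0.58, [312.0, 180.0])]
hexkey [([0.438, -0.02, 0.001], 0.65, [327.0, 247.0])]
driver [([0.638, -0.394, -0.001], 0.49, [263.0, 182.0])]
caliper [([0.744, 0.154, 0.004], 0.69, [200.0, 284.0])]
plug [([0.401, 0.322, -0.002], 0.51, [352.0, 346.0]), ([0.744, 0.154, 0.005], 0.45, [200.0, 284.0]), ([0.588, 0.13, 0.02], 0.32, [266.0, 275.0])]
```

View pics/top0.png

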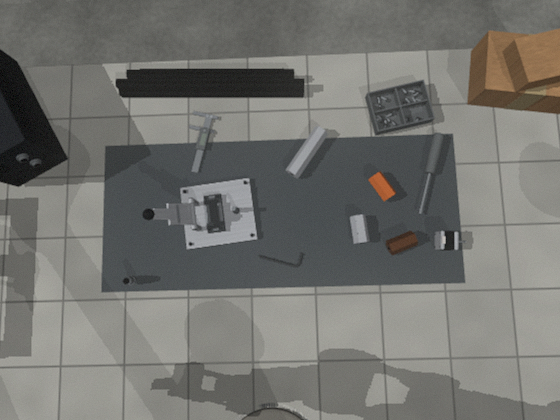

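```bash
python3 - <<'E'
from h import *
p=read_camera('top'); crop(p,'c1',330,170,450,260,6)
p=read_camera('side'); crop(p,'c2',240,170,340,240,7)
crop(p,'c3',220,230,360,320,5)
E
```

```text
(no output)
```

View pics/c1.png

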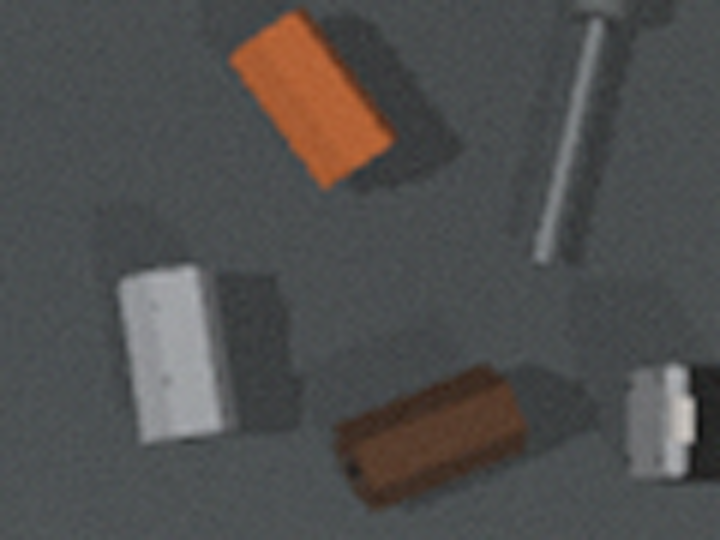

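View pics/c2.png

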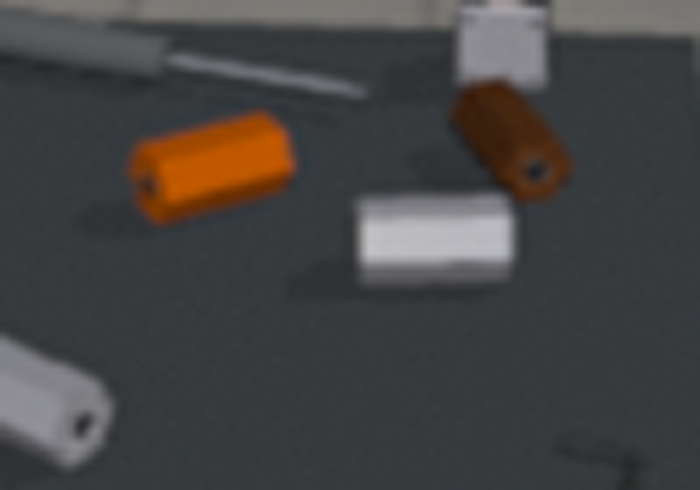

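View pics/c3.png

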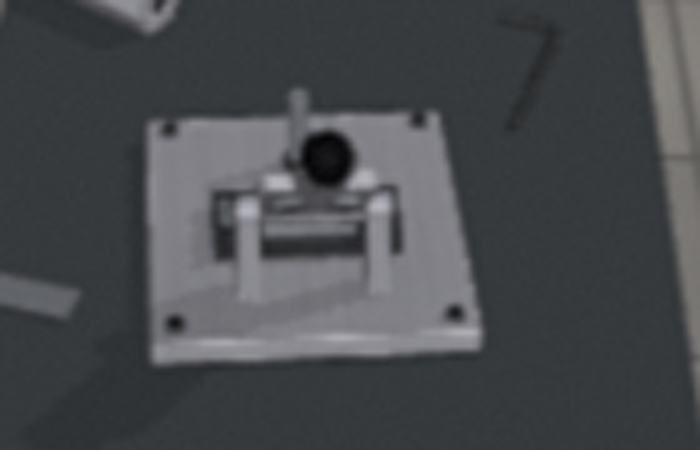

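The short grey hex at top pixel (360,229) is the spacer. Look-alikes are the orange one (381,186), the brown one (402,243) and the long blank (307,151). The jig sits near pixel (216,214), its leaf leaning back. Next I'll view the spacer close up with the wrist camera to find the slot side.

```bash
cat >> h.py <<'E'
from scipy.spatial.transform import Rotation as Ro
import math
def pose(): 
    o=observe(); return np.array(o['tool_pos']), Ro.from_euler('xyz',o['tool_rot'])
def plan(P,R,n=None,p0=None,dec=0):
    p,r=p0 if p0 else pose()
    P=np.array(P,float)
    tot=(r.inv()*R).as_rotvec(); ang=np.linalg.norm(tot); d=np.linalg.norm(P-p)
    m=max(1,math.ceil(ang/0.12),math.ceil(d/0.040)); n=n or m
    step=tot/n
    print('n',n,'ang',round(ang,3),'dist',round(d,3))
    cur=r
    for k in range(n):
        off=cur.inv().apply((P-p)/n)*1000
        print('{"offset":%s,"rotation":%s}'%(np.round(off,dec).tolist(),np.round(step,3).tolist()))
        cur=cur*Ro.from_rotvec(step)
def down(yaw,tilt=0):
    # tool pointing down, jaw axis y = (sin yaw,-cos yaw); then tilted by tilt about world jaw axis
    b=Ro.from_euler('xyz',[np.pi,0,yaw]); ax=b.apply([0,1,0])
    return Ro.from_rotvec(ax*tilt)*b
def wcam(p,r,t):
    T=np.array(p['tool_from_camera']); Rwc=r.as_matrix()@T[:3,:3]; c=r.apply(T[:3,3])+t
    p['R']=Rwc.T; p['t']=-Rwc.T@c; return p
def wrist():
    t,r=pose(); p=read_camera('wrist'); return wcam(p,r,t)
E
python3 - <<'E'
from h import *
p=wrist(); print(p['tool_from_camera'],p['camera_matrix'])
R=down(1.67,0); print(R.apply([0,1,0]),R.apply([1,0,0]),R.apply([0,0,1]))
for t in (.3,-.3): print(t,down(1.67,t).apply([0,0,1]))
plan([0.50,-0.20,0.28],R)
E
```

```text
[[-5.76846898e-04 -9.64101874e-01 -2.65532000e-01  7.11700926e-02]
 [ 9.99999669e-01 -7.08340677e-04  3.99446648e-04  4.82577126e-04]
 [-5.73194378e-04 -2.65531682e-01  9.64101964e-01 -9.16968404e-02]
 [ 0.00000000e+00  0.00000000e+00  0.00000000e+00  1.00000000e+00]] [[358.13489949   0.         273.77935037]
 [  0.         358.13489949 209.77873006]
 [  0.           0.           1.        ]]
[9.95083350e-01 9.90410366e-02 1.22464680e-16] [-0.09904104  0.99508335  0.        ] [ 1.21862564e-16  1.21290288e-17 -1.00000000e+00]
0.3 [-0.02926863  0.29406724 -0.95533649]
-0.3 [ 0.02926863 -0.29406724 -0.95533649]
n 20 ang 1.208 dist 0.795
{"offset":[-27.0, -29.0, 1.0],"rotation":[0.0, -0.0, 0.06]}
{"offset":[-28.0, -28.0, 1.0],"rotation":[0.0, -0.0, 0.06]}
{"offset":[-30.0, -26.0, 1.0],"rotation":[0.0, -0.0, 0.06]}
{"offset":[-32.0, -24.0, 1.0],"rotation":[0.0, -0.0, 0.06]}
{"offset":[-33.0, -22.0, 1.0],"rotation":[0.0, -0.0, 0.06]}
{"offset":[-34.0, -20.0, 1.0],"rotation":[0.0, -0.0, 0.06]}
{"offset":[-35.0, -18.0, 1.0],"rotation":[0.0, -0.0, 0.06]}
{"offset":[-36.0, -16.0, 1.0],"rotation":[0.0, -0.0, 0.06]}
{"offset":[-37.0, -14.0, 1.0],"rotation":[0.0, -0.0, 0.06]}
{"offset":[-38.0, -11.0, 1.0],"rotation":[0.0, -0.0, 0.06]}
{"offset":[-39.0, -9.0, 1.0],"rotation":[0.0, -0.0, 0.06]}
{"offset":[-39.0, -7.0, 1.0],"rotation":[0.0, -0.0, 0.06]}
{"offset":[-40.0, -4.0, 1.0],"rotation":[0.0, -0.0, 0.06]}
{"offset":[-40.0, -2.0, 1.0],"rotation":[0.0, -0.0, 0.06]}
{"offset":[-40.0, 1.0, 1.0],"rotation":[0.0, -0.0, 0.06]}
{"offset":[-40.0, 3.0, 1.0],"rotation":[0.0, -0.0, 0.06]}
{"offset":[-39.0, 5.0, 1.0],"rotation":[0.0, -0.0, 0.06]}
{"offset":[-39.0, 8.0, 1.0],"rotation":[0.0, -0.0, 0.06]}
{"offset":[-38.0, 10.0, 1.0],"rotation":[0.0, -0.0, 0.06]}
{"offset":[-38.0, 12.0, 1.0],"rotation":[0.0, -0.0, 0.06]}
```

```bash
python3 - <<'E'
from h import *
R=down(1.67,-0.6); a=np.array([.0712,0,-.0917])+.25*np.array([-.2655,0,.964])
P=np.array([.506,-.22,.016])-R.apply(a); print(P, P+R.apply([0.0375,0,0]),P+R.apply([-0.0375,0,0.066]))
plan(P,R,n=22)
E
```

```text
[ 0.49804514 -0.14007602  0.14194701] [ 0.49497981 -0.10927811  0.12077291] [ 0.50480137 -0.20795712  0.10864895]
n 22 ang 1.332 dist 0.756
{"offset":[-24.0, -24.0, 7.0],"rotation":[0.016, -0.024, 0.053]}
{"offset":[-25.0, -23.0, 8.0],"rotation":[0.016, -0.024, 0.053]}
{"offset":[-26.0, -21.0, 9.0],"rotation":[0.016, -0.024, 0.053]}
{"offset":[-26.0, -20.0, 10.0],"rotation":[0.016, -0.024, 0.053]}
{"offset":[-27.0, -18.0, 11.0],"rotation":[0.016, -0.024, 0.053]}
{"offset":[-28.0, -16.0, 12.0],"rotation":[0.016, -0.024, 0.053]}
{"offset":[-28.0, -15.0, 13.0],"rotation":[0.016, -0.024, 0.053]}
{"offset":[-29.0, -13.0, 13.0],"rotation":[0.016, -0.024, 0.053]}
{"offset":[-29.0, -11.0, 14.0],"rotation":[0.016, -0.024, 0.053]}
{"offset":[-29.0, -9.0, 15.0],"rotation":[0.016, -0.024, 0.053]}
{"offset":[-29.0, -8.0, 16.0],"rotation":[0.016, -0.024, 0.053]}
{"offset":[-29.0, -6.0, 17.0],"rotation":[0.016, -0.024, 0.053]}
{"offset":[-29.0, -4.0, 18.0],"rotation":[0.016, -0.024, 0.053]}
{"offset":[-29.0, -2.0, 18.0],"rotation":[0.016, -0.024, 0.053]}
{"offset":[-29.0, -0.0, 19.0],"rotation":[0.016, -0.024, 0.053]}
{"offset":[-28.0, 2.0, 20.0],"rotation":[0.016, -0.024, 0.053]}
{"offset":[-27.0, 3.0, 20.0],"rotation":[0.016, -0.024, 0.053]}
{"offset":[-27.0, 5.0, 21.0],"rotation":[0.016, -0.024, 0.053]}
{"offset":[-26.0, 7.0, 21.0],"rotation":[0.016, -0.024, 0.053]}
{"offset":[-25.0, 9.0, 22.0],"rotation":[0.016, -0.024, 0.053]}
{"offset":[-24.0, 10.0, 22.0],"rotation":[0.016, -0.024, 0.053]}
{"offset":[-23.0, 12.0, 23.0],"rotation":[0.016, -0.024, 0.053]}
```

apply_moves:
  motion:
    - {"offset": [-27, -29, 1], "rotation": [0, 0, 0.06]}
    - {"offset": [-28, -28, 1], "rotation": [0, 0, 0.06]}
    - {"offset": [-30, -26, 1], "rotation": [0, 0, 0.06]}
    - {"offset": [-32, -24, 1], "rotation": [0, 0, 0.06]}
    - {"offset": [-33, -22, 1], "rotation": [0, 0, 0.06]}
    - {"offset": [-34, -20, 1], "rotation": [0, 0, 0.06]}
    - {"offset": [-35, -18, 1], "rotation": [0, 0, 0.06]}
    - {"offset": [-36, -16, 1], "rotation": [0, 0, 0.06]}
    - {"offset": [-37, -14, 1], "rotation": [0, 0, 0.06]}
    - {"offset": [-38, -11, 1], "rotation": [0, 0, 0.06]}
    - {"offset": [-39, -9, 1], "rotation": [0, 0, 0.06]}
    - {"offset": [-39, -7, 1], "rotation": [0, 0, 0.06]}

```text
time: 2.65
tool_pos: [0.3541, 0.0701, 0.2795]
tool_rot: [3.132, -0.001, 2.139]
contact_force: [1.1, 1.3, -0.9]
opening: 0.0918
```

```bash
python3 - <<'E'
from h import *
R=down(1.67,-0.6); a=np.array([.0712,0,-.0917])+.25*np.array([-.2655,0,.964])
P=np.array([.506,-.22,.016])-R.apply(a)
plan(P,R)
E
```

```text
n 8 ang 0.76 dist 0.29
{"offset":[-32.0, 1.0, 17.0],"rotation":[0.019, -0.074, 0.057]}
{"offset":[-30.0, 3.0, 19.0],"rotation":[0.019, -0.074, 0.057]}
{"offset":[-29.0, 5.0, 22.0],"rotation":[0.019, -0.074, 0.057]}
{"offset":[-27.0, 7.0, 23.0],"rotation":[0.019, -0.074, 0.057]}
{"offset":[-24.0, 9.0, 25.0],"rotation":[0.019, -0.074, 0.057]}
{"offset":[-22.0, 11.0, 27.0],"rotation":[0.019, -0.074, 0.057]}
{"offset":[-19.0, 12.0, 28.0],"rotation":[0.019, -0.074, 0.057]}
{"offset":[-16.0, 14.0, 29.0],"rotation":[0.019, -0.074, 0.057]}
```

apply_moves:
  motion:
    - {"offset": [-32, 1, 17], "rotation": [0.019, -0.074, 0.057]}
    - {"offset": [-30, 3, 19], "rotation": [0.019, -0.074, 0.057]}
    - {"offset": [-29, 5, 22], "rotation": [0.019, -0.074, 0.057]}
    - {"offset": [-27, 7, 23], "rotation": [0.019, -0.074, 0.057]}
    - {"offset": [-24, 9, 25], "rotation": [0.019, -0.074, 0.057]}
    - {"offset": [-22, 11, 27], "rotation": [0.019, -0.074, 0.057]}
    - {"offset": [-19, 12, 28], "rotation": [0.019, -0.074, 0.057]}
    - {"offset": [-16, 14, 29], "rotation": [0.019, -0.074, 0.057]}

```text
time: 3.32
tool_pos: [0.5057, -0.1599, 0.1475]
tool_rot: [3.108, 0.625, 1.615]
contact_force: [-0.1, 0.1, 0.7]
opening: 0.0919
```

```bash
python3 - <<'E'
from h import *
p=wrist(); save(p,'w1')
print(observe()['qpos'])
for q in ['spacer','slot']:
    r=tip_of(q,p)[:3]
    print(q,[(np.round(a['location'],4).tolist(),round(a['score'],2),np.round(proj(p,a['location'])).tolist()) for a in r])
E
```

```text
[-0.18533931  0.54580719  1.84402357 -0.91523914  0.79469409  0.44196188]
spacer [([0.6094, -0.2768, 0.0153], 0.88, [388.0, 232.0]), ([0.4686, -0.3156, 0.0147], 0.71, [215.0, 255.0]), ([0.5048, -0.2159, 0.0152], 0.62, [261.0, 175.0])]
slot [([0.5108, -0.2342, 0.0097], 0.95, [269.0, 188.0]), ([0.6165, -0.2875, 0.0064], 0.9, [390.0, 230.0]), ([0.4876, -0.3061, 0.0126], 0.82, [237.0, 247.0])]
```

View pics/w1.png

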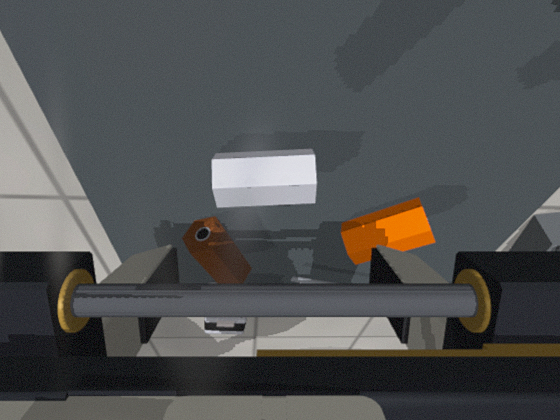

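```bash
cat >> h.py <<'E'
def hexpts(c,yaw,L=.064,roll=0):
    s=.032/np.sqrt(3); P=[]
    for e in(-1,1):
        for k in range(6):
            a=np.radians(30+60*k)+np.pi/2+np.pi/2*0
            a=np.radians(60*k)+roll
            l=np.array([e*L/2, s*np.cos(a), s*np.sin(a)])
            P.append(Ro.from_euler('z',yaw).apply(l)+c)
    return np.array(P)
def overlay(p,n,c,yaw,box,s,L=.064):
    u0,v0,u1,v1=box
    im=cv2.resize(p['img'][v0:v1,u0:u1,::-1].copy(),None,fx=s,fy=s,interpolation=cv2.INTER_CUBIC)
    raw=im.copy()
    q=[(proj(p,x)-[u0,v0]+.5)*s for x in hexpts(np.array(c),yaw,L)]
    q=[tuple(int(v) for v in a) for a in q]
    for e in(0,6):
        for k in range(6): cv2.line(im,q[e+k],q[e+(k+1)%6],(0,255,0),1)
    for k in range(6): cv2.line(im,q[k],q[k+6],(0,0,255),1)
    cv2.imwrite('pics/'+n+'.png',np.vstack([im,raw]) if im.shape[0]<300 else np.hstack([im,raw]))
E
python3 - <<'E'
from h import *
p=wrist(); overlay(p,'w2',[.507,-.218,.016],.09,(195,130,335,225),5)
p=read_camera('top'); overlay(p,'t2',[.507,-.218,.016],.09,(330,200,390,260),6)
E
```

```text
(no output)
```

View pics/w2.png

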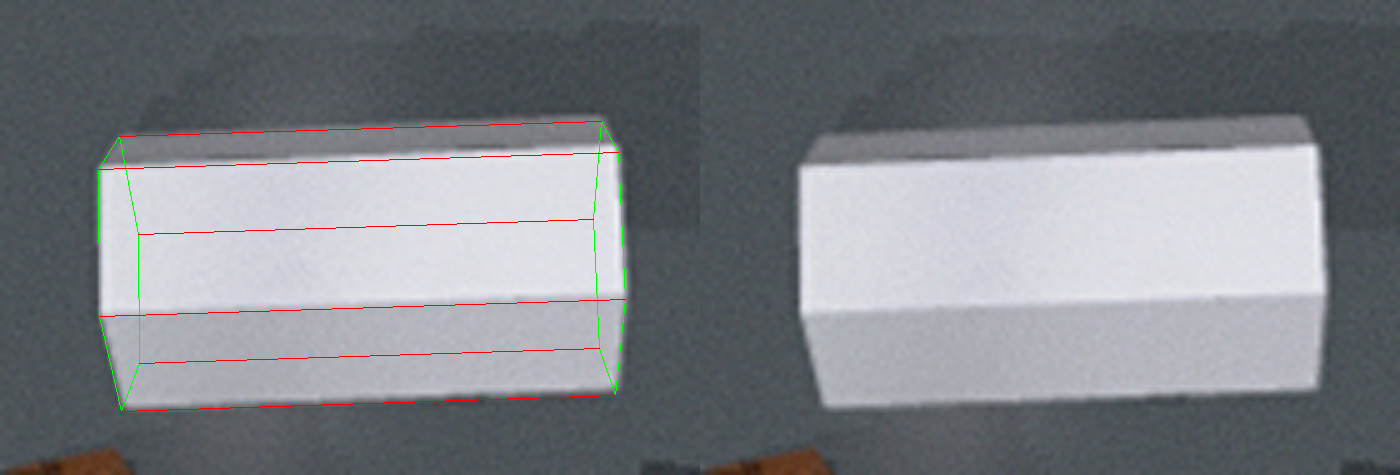

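View pics/t2.png

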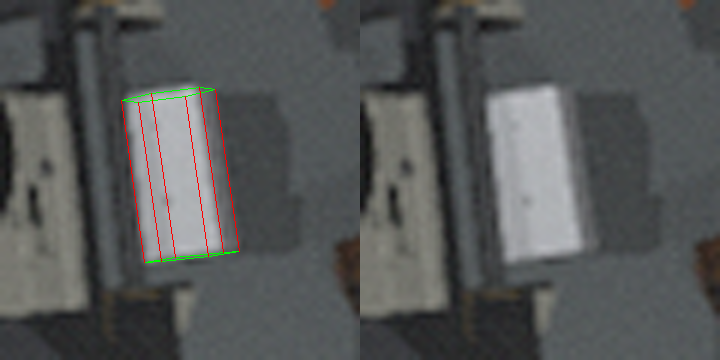

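Overlay of the model at (0.507,-0.218), yaw 0.09 fits well. The +y lower facet (crop row 140) is plain, and the slot network puts the slot on the -y side. The roll is therefore -120° about +x, in two 60° tilts (tool +30° to -30°).

```bash
python3 - <<'E'
from h import *
R=down(1.661,.52); tz=R.apply([0,0,1]); c=np.array([.507,-.217,.016]); print(tz)
plan(c-tz*.157,R)
E
```

```text
[-0.04475966  0.49486003 -0.86781918]
n 10 ang 1.141 dist 0.137
{"offset":[-11.0, 0.0, 8.0],"rotation":[0.002, 0.114, -0.003]}
{"offset":[-12.0, 0.0, 6.0],"rotation":[0.002, 0.114, -0.003]}
{"offset":[-13.0, 0.0, 5.0],"rotation":[0.002, 0.114, -0.003]}
{"offset":[-13.0, -0.0, 3.0],"rotation":[0.002, 0.114, -0.003]}
{"offset":[-14.0, -0.0, 2.0],"rotation":[0.002, 0.114, -0.003]}
{"offset":[-14.0, -0.0, 0.0],"rotation":[0.002, 0.114, -0.003]}
{"offset":[-14.0, -0.0, -1.0],"rotation":[0.002, 0.114, -0.003]}
{"offset":[-13.0, -0.0, -3.0],"rotation":[0.002, 0.114, -0.003]}
{"offset":[-13.0, -0.0, -4.0],"rotation":[0.002, 0.114, -0.003]}
{"offset":[-12.0, -0.0, -6.0],"rotation":[0.002, 0.114, -0.003]}
```

apply_moves:
  motion:
    - {"offset": [-11, 0, 8], "rotation": [0.002, 0.114, -0.003]}
    - {"offset": [-12, 0, 6], "rotation": [0.002, 0.114, -0.003]}
    - {"offset": [-13, 0, 5], "rotation": [0.002, 0.114, -0.003]}
    - {"offset": [-13, 0, 3], "rotation": [0.002, 0.114, -0.003]}
    - {"offset": [-14, 0, 2], "rotation": [0.002, 0.114, -0.003]}
    - {"offset": [-14, 0, 0], "rotation": [0.002, 0.114, -0.003]}
    - {"offset": [-14, 0, -1], "rotation": [0.002, 0.114, -0.003]}
    - {"offset": [-13, 0, -3], "rotation": [0.002, 0.114, -0.003]}
    - {"offset": [-13, 0, -4], "rotation": [0.002, 0.114, -0.003]}
    - {"offset": [-12, 0, -6], "rotation": [0.002, 0.114, -0.003]}

```text
time: 4.4
tool_pos: [0.5184, -0.2759, 0.1833]
tool_rot: [3.09, -0.466, 1.715]
contact_force: [0.4, -0.5, 0.5]
opening: 0.092
```

```bash
python3 - <<'E'
from h import *
R=down(1.661,.52); tz=R.apply([0,0,1]); c=np.array([.507,-.217,.016]); print(tz)
print(observe()['qpos'])
p=wrist(); overlay(p,'w3',c,.09,(130,130,430,330),3)
plan(c-tz*.057,R,n=4,dec=1)
E
```

```text
[-0.04475966  0.49486003 -0.86781918]
[-0.75941013  0.69281328  1.31805715  0.32532848  1.4809651  -0.97890491]
n 4 ang 0.07 dist 0.122
{"offset":[-5.3, -2.4, 29.9],"rotation":[0.007, 0.012, 0.011]}
{"offset":[-5.7, -2.1, 29.9],"rotation":[0.007, 0.012, 0.011]}
{"offset":[-6.1, -1.8, 29.8],"rotation":[0.007, 0.012, 0.011]}
{"offset":[-6.4, -1.6, 29.7],"rotation":[0.007, 0.012, 0.011]}
```

View pics/w3.png

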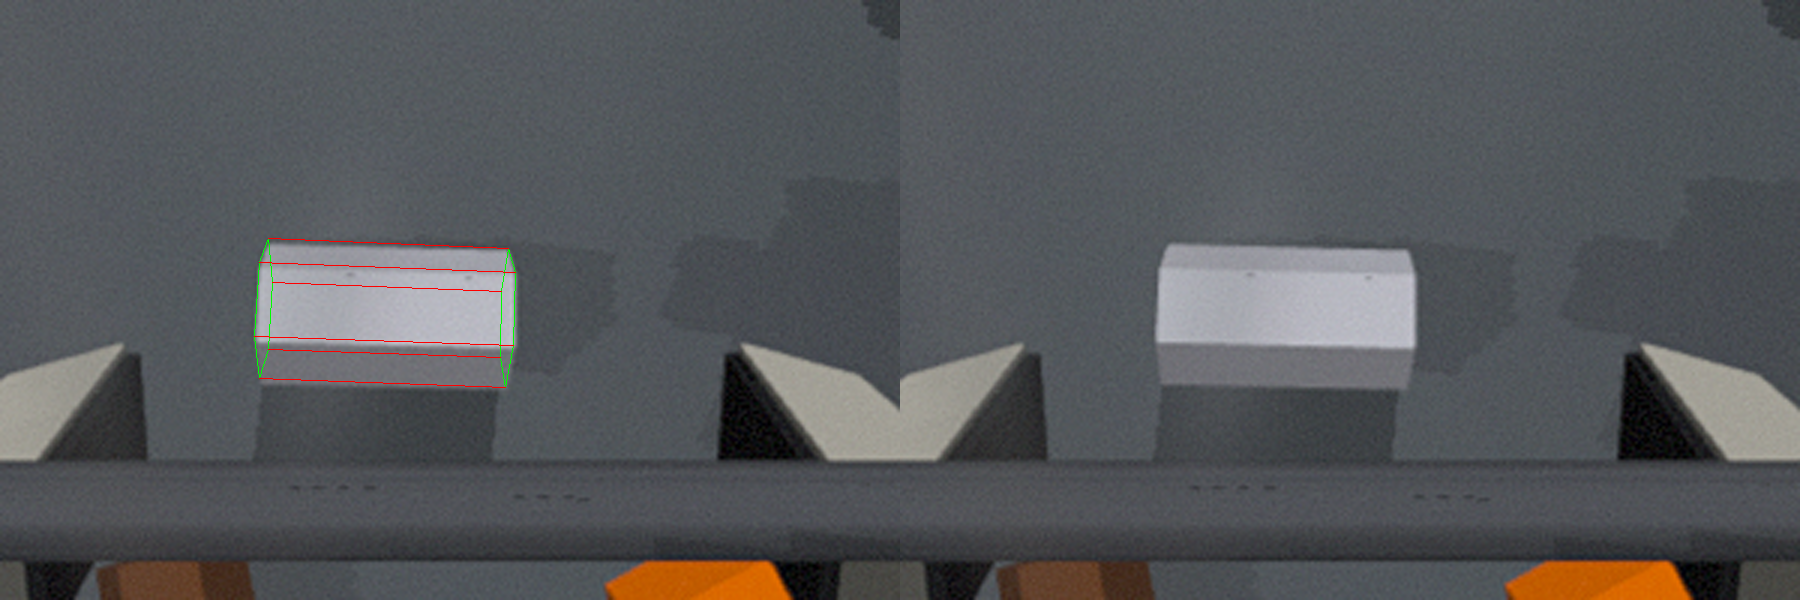

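apply_moves:
  motion:
    - {"offset": [-5, -2, 25], "rotation": [0.007, 0.012, 0.011]}
    - {"offset": [-6, -2, 25], "rotation": [0.007, 0.012, 0.011]}
    - {"offset": [-6, -2, 10], "rotation": [0.007, 0.012, 0.011]}
    - {"offset": [-6, -2, 5], "rotation": [0.007, 0.012, 0.011]}

```text
time: 4.78
tool_pos: [0.5134, -0.2732, 0.1204]
tool_rot: [3.125, -0.512, 1.671]
contact_force: [-0.2, -0.1, -0.3]
opening: 0.0916
```

```bash
python3 - <<'E'
from h import *
R=down(1.661,.52); tz=R.apply([0,0,1]); c=np.array([.507,-.218,.016])
t,r=pose(); print(r.inv().apply(c-t)) 
plan(c-tz*.057,R,n=4,dec=1)
E
```

```text
[-0.00273871 -0.00286677  0.11821489]
n 4 ang 0.017 dist 0.061
{"offset":[-0.8, -0.5, 15.3],"rotation":[0.003, 0.002, 0.002]}
{"offset":[-0.8, -0.5, 15.3],"rotation":[0.003, 0.002, 0.002]}
{"offset":[-0.9, -0.4, 15.3],"rotation":[0.003, 0.002, 0.002]}
{"offset":[-0.9, -0.4, 15.3],"rotation":[0.003, 0.002, 0.002]}
```

apply_moves:
  motion:
    - {"offset": [-1, -1, 16], "rotation": [0.003, 0.002, 0.002]}
    - {"offset": [-1, -1, 16], "rotation": [0.003, 0.002, 0.002]}
    - {"offset": [-1, 0, 15], "rotation": [0.003, 0.002, 0.002]}
    - {"offset": [-1, 0, 13], "rotation": [0.003, 0.002, 0.002]}
    - {"offset": [0, 0, 2], "rotation": [0, 0, 0]}

```text
time: 5.2
tool_pos: [0.5114, -0.2465, 0.0682]
tool_rot: [3.133, -0.514, 1.668]
contact_force: [0.6, 0.4, 0.2]
opening: 0.0917
```

```bash
python3 - <<'E'
from h import *
R=down(1.661,.52); tz=R.apply([0,0,1]); c=np.array([.507,-.218,.016])
t,r=pose(); print(r.inv().apply(c-t)) 
for y in(-9.5,9.5): print((t+r.apply([y/1000,0,.066]))[2])
E
```

```text
[-0.00054428 -0.00213524  0.05958981]
0.006030659456403346
0.015373277367399789
```

apply_moves:
  motion:
    - {"offset": [-0.5, -2, 3], "rotation": [0, 0, 0]}
    - {"offset": [0, 0, 1], "rotation": [0, 0, 0]}

```text
time: 5.37
tool_pos: [0.5099, -0.245, 0.0655]
tool_rot: [3.131, -0.513, 1.67]
contact_force: [-0.3, -0.7, 0.1]
opening: 0.0919
```

apply_moves:
  motion:
    - {"offset": [0, 0, 0], "rotation": [0, 0, 0]}
    - {"offset": [0, 0, 0], "rotation": [0, 0, 0]}
    - {"offset": [0, 0, 0], "rotation": [0, 0, 0]}
    - {"offset": [0, 0, 0], "rotation": [0, 0, 0]}
    - {"offset": [0, 0, 0], "rotation": [0, 0, 0]}
    - {"offset": [0, 0, 0], "rotation": [0, 0, 0]}
  grip: 1
  grip_force: 30

```text
time: 5.87
tool_pos: [0.511, -0.2469, 0.0684]
tool_rot: [3.127, -0.508, 1.672]
contact_force: [0.2, -0.1, -1.5]
opening: 0.0638
```

```bash
cat >> h.py <<'E'
import json
def spl(p,n,P,R,p0=None,**k): pass
def target(c_tool,Rt,c): return np.array(c)-Rt.apply(c_tool)
E
python3 - <<'E'
from h import *
t,r=pose(); c=np.array([.507,-.218,.016]); ct=r.inv().apply(c-t); print(ct,np.round(t,4),r.as_euler('xyz'))
ax=np.array([np.cos(.09),np.sin(.09),0])
Rt=Ro.from_rotvec(-ax*np.pi/3)*r
json.dump(dict(ct=ct.tolist(),Rt=Rt.as_rotvec().tolist()),open('g1.json','w'))
plan(target(ct,Rt,[.507,-.205,.08]),Rt,n=10)
E
```

```text
[-2.91637599e-05 -1.93845844e-03  5.99093896e-02] [ 0.511  -0.2469  0.0684] [ 3.12662448 -0.50845673  1.67201234]
n 10 ang 1.047 dist 0.096
{"offset":[9.0, 0.0, -2.0],"rotation":[0.001, -0.105, -0.001]}
{"offset":[9.0, 0.0, -3.0],"rotation":[0.001, -0.105, -0.001]}
{"offset":[9.0, 0.0, -4.0],"rotation":[0.001, -0.105, -0.001]}
{"offset":[8.0, 0.0, -5.0],"rotation":[0.001, -0.105, -0.001]}
{"offset":[8.0, 0.0, -6.0],"rotation":[0.001, -0.105, -0.001]}
{"offset":[7.0, 0.0, -6.0],"rotation":[0.001, -0.105, -0.001]}
{"offset":[6.0, 0.0, -7.0],"rotation":[0.001, -0.105, -0.001]}
{"offset":[6.0, 0.0, -8.0],"rotation":[0.001, -0.105, -0.001]}
{"offset":[5.0, 0.0, -8.0],"rotation":[0.001, -0.105, -0.001]}
{"offset":[4.0, 0.0, -9.0],"rotation":[0.001, -0.105, -0.001]}
```

apply_moves:
  motion:
    - {"offset": [4, 0, -7], "rotation": [0, 0, 0]}
    - {"offset": [8, 0, -14], "rotation": [0, 0, 0]}
    - {"offset": [9, 0, -16], "rotation": [0, 0, 0]}
    - {"offset": [9, 0, -16], "rotation": [0, 0, 0]}

```text
time: 6.2
tool_pos: [0.5084, -0.2455, 0.1282]
tool_rot: [3.134, -0.515, 1.668]
contact_force: [0.1, 0.2, -1.2]
opening: 0.0638
```

```bash
python3 - <<'E'
from h import *
g=json.load(open('g1.json')); Rt=Ro.from_rotvec(g['Rt']); 
plan(target(g['ct'],Rt,[.507,-.205,.06]),Rt,n=10)
E
```

```text
n 10 ang 1.053 dist 0.073
{"offset":[5.0, 0.0, 5.0],"rotation":[0.0, -0.105, -0.001]}
{"offset":[6.0, 0.0, 4.0],"rotation":[0.0, -0.105, -0.001]}
{"offset":[6.0, 0.0, 4.0],"rotation":[0.0, -0.105, -0.001]}
{"offset":[7.0, 0.0, 3.0],"rotation":[0.0, -0.105, -0.001]}
{"offset":[7.0, 0.0, 2.0],"rotation":[0.0, -0.105, -0.001]}
{"offset":[7.0, 0.0, 2.0],"rotation":[0.0, -0.105, -0.001]}
{"offset":[7.0, 0.0, 1.0],"rotation":[0.0, -0.105, -0.001]}
{"offset":[7.0, 0.0, 0.0],"rotation":[0.0, -0.105, -0.001]}
{"offset":[7.0, 0.0, -1.0],"rotation":[0.0, -0.105, -0.001]}
{"offset":[7.0, 0.0, -1.0],"rotation":[0.0, -0.105, -0.001]}
```

apply_moves:
  motion:
    - {"offset": [5, 0, 4], "rotation": [0, -0.105, 0]}
    - {"offset": [6, 0, 4], "rotation": [0, -0.105, 0]}
    - {"offset": [6, 0, 4], "rotation": [0, -0.105, 0]}
    - {"offset": [7, 0, 3], "rotation": [0, -0.105, 0]}
    - {"offset": [7, 0, 2], "rotation": [0, -0.105, 0]}
    - {"offset": [7, 0, 2], "rotation": [0, -0.105, 0]}
    - {"offset": [7, 0, 1], "rotation": [0, -0.105, 0]}
    - {"offset": [7, 0, 0], "rotation": [0, -0.105, 0]}
    - {"offset": [7, 0, -1], "rotation": [0, -0.105, 0]}
    - {"offset": [7, 0, -1], "rotation": [0, -0.105, 0]}

```text
time: 7.03
tool_pos: [0.5043, -0.1844, 0.1238]
tool_rot: [3.113, 0.525, 1.639]
contact_force: [-0.1, -1.2, -2.1]
opening: 0.0637
```

```bash
python3 - <<'E'
from h import *
g=json.load(open('g1.json')); Rt=Ro.from_rotvec(g['Rt']); 
p=wrist();save(p,'w4')
print(observe()['qpos']); t,r=pose(); print('spacer c',t+r.apply(g['ct']))
plan(target(g['ct'],Rt,[.507,-.205,.025]),Rt,n=4,dec=1)
E
```

```text
[-0.27031028  0.55269642  1.85639979 -0.82467541  0.69035011  0.29451045]
spacer c [ 0.50534804 -0.21310184  0.07090038]
n 4 ang 0.031 dist 0.047
{"offset":[7.7, 0.4, 8.9],"rotation":[0.002, -0.002, -0.007]}
{"offset":[7.7, 0.5, 8.9],"rotation":[0.002, -0.002, -0.007]}
{"offset":[7.7, 0.5, 8.9],"rotation":[0.002, -0.002, -0.007]}
{"offset":[7.7, 0.6, 8.9],"rotation":[0.002, -0.002, -0.007]}
```

View pics/w4.png

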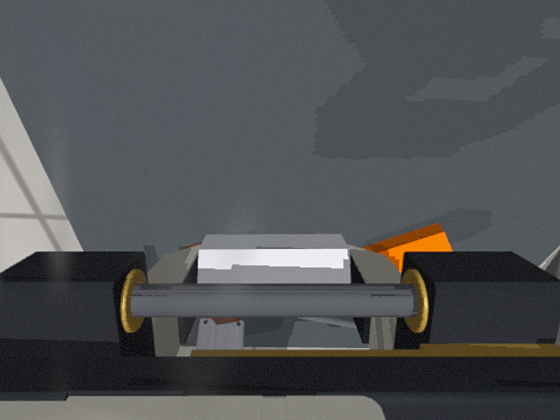

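apply_moves:
  motion:
    - {"offset": [6, 0.5, 10], "rotation": [0.002, -0.002, -0.007]}
    - {"offset": [6, 0.5, 10], "rotation": [0.002, -0.002, -0.007]}
    - {"offset": [6, 0.5, 10], "rotation": [0.002, -0.002, -0.007]}
    - {"offset": [6, 0.5, 10], "rotation": [0.002, -0.002, -0.007]}
    - {"offset": [0, 0, 0], "rotation": [0, 0, 0]}

```text
time: 7.5
tool_pos: [0.5067, -0.1801, 0.0764]
tool_rot: [3.14, 0.535, 1.675]
contact_force: [-0.6, 0.1, -1.5]
opening: 0.064
```

```bash
python3 - <<'E'
from h import *
g=json.load(open('g1.json')); Rt=Ro.from_rotvec(g['Rt']); 
t,r=pose(); print('spacer c',t+r.apply(g['ct']))
plan(target(g['ct'],Rt,[.507,-.208,.016]),Rt,n=4,dec=1)
E
```

```text
spacer c [ 0.50810478 -0.21072289  0.02485846]
n 4 ang 0.004 dist 0.009
{"offset":[1.8, -0.2, 1.5],"rotation":[-0.0, -0.001, 0.001]}
{"offset":[1.8, -0.2, 1.5],"rotation":[-0.0, -0.001, 0.001]}
{"offset":[1.8, -0.2, 1.5],"rotation":[-0.0, -0.001, 0.001]}
{"offset":[1.8, -0.2, 1.5],"rotation":[-0.0, -0.001, 0.001]}
```

apply_moves:
  motion:
    - {"offset": [1.5, 0, 2.5], "rotation": [0, 0, 0]}
    - {"offset": [1.5, 0, 2.5], "rotation": [0, 0, 0]}
    - {"offset": [1, 0, 2], "rotation": [0, 0, 0]}
    - {"offset": [0.5, 0, 1], "rotation": [0, 0, 0]}
    - {"offset": [0, 0, 0], "rotation": [0, 0, 0]}

```text
time: 7.92
tool_pos: [0.5073, -0.1819, 0.0689]
tool_rot: [3.137, 0.534, 1.67]
contact_force: [0.1, -0.0, -0.8]
opening: 0.0639
```

apply_moves:
  motion:
    - {"offset": [0.5, 0, 1], "rotation": [0, 0, 0]}
    - {"offset": [0.5, 0, 1], "rotation": [0, 0, 0]}
    - {"offset": [0.5, 0, 1], "rotation": [0, 0, 0]}

```text
time: 8.17
tool_pos: [0.5077, -0.1824, 0.0666]
tool_rot: [3.135, 0.535, 1.669]
contact_force: [-4.4, 6.8, 14.6]
opening: 0.0637
```

apply_moves:
  motion:
    - {"offset": [0, 0, 0], "rotation": [0, 0, 0]}
    - {"offset": [0, 0, 0], "rotation": [0, 0, 0]}
    - {"offset": [0, 0, 0], "rotation": [0, 0, 0]}
    - {"offset": [0, 0, 0], "rotation": [0, 0, 0]}
  grip: 0

```text
time: 8.5
tool_pos: [0.5083, -0.1825, 0.0674]
tool_rot: [3.134, 0.536, 1.669]
contact_force: [-0.1, -0.4, 0.5]
opening: 0.0863
```

apply_moves:
  motion:
    - {"offset": [0, 0, -20], "rotation": [0, 0, 0]}
    - {"offset": [0, 0, -30], "rotation": [0, 0, 0]}
    - {"offset": [0, 0, -35], "rotation": [0, 0, 0]}

```text
time: 8.75
tool_pos: [0.5006, -0.1403, 0.1367]
tool_rot: [-3.136, 0.532, 1.671]
contact_force: [0.6, -0.2, -0.5]
opening: 0.0918
```

```bash
python3 - <<'E'
from h import *
p=wrist();overlay(p,'w5',[.507,-.212,.016],.09,(160,130,400,300),3)
for q in ['spacer','slot']:
    r=tip_of(q,p)[:3]
    print(q,[(np.round(a['location'],4).tolist(),round(a['score'],2),np.round(proj(p,a['location'])).tolist()) for a in r])
E
```

```text
spacer [([0.4698, -0.3147, 0.0166], 0.75, [220.0, 298.0]), ([0.5057, -0.2135, 0.0121], 0.7, [271.0, 220.0])]
slot [([0.5137, -0.2271, 0.0268], 0.74, [281.0, 250.0]), ([0.4912, -0.3058, 0.0113], 0.6, [245.0, 289.0])]
```

View pics/w5.png

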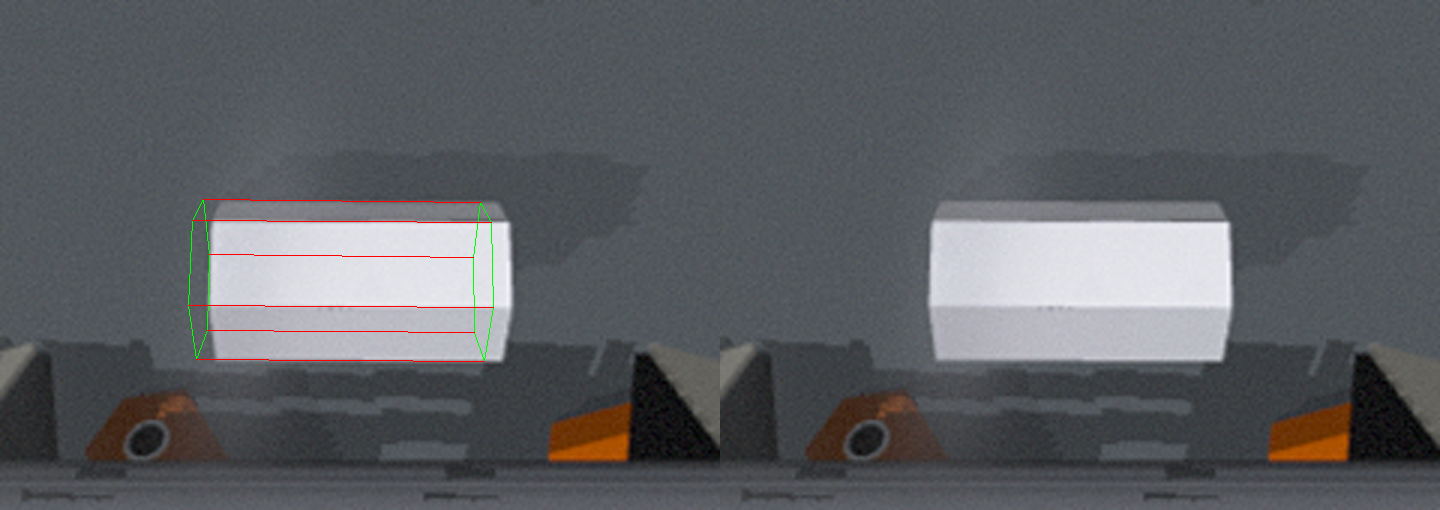

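```bash
python3 - <<'E'
from h import *
R=down(1.661,.52); tz=R.apply([0,0,1]); c=np.array([.511,-.212,.016])
plan(c-tz*.13,R,n=10)
E
```

```text
n 10 ang 1.054 dist 0.138
{"offset":[-11.0, 0.0, 8.0],"rotation":[0.0, 0.105, 0.001]}
{"offset":[-12.0, 0.0, 7.0],"rotation":[0.0, 0.105, 0.001]}
{"offset":[-13.0, 0.0, 5.0],"rotation":[0.0, 0.105, 0.001]}
{"offset":[-13.0, 0.0, 4.0],"rotation":[0.0, 0.105, 0.001]}
{"offset":[-14.0, 0.0, 3.0],"rotation":[0.0, 0.105, 0.001]}
{"offset":[-14.0, 0.0, 1.0],"rotation":[0.0, 0.105, 0.001]}
{"offset":[-14.0, 0.0, -0.0],"rotation":[0.0, 0.105, 0.001]}
{"offset":[-14.0, 0.0, -2.0],"rotation":[0.0, 0.105, 0.001]}
{"offset":[-13.0, 0.0, -3.0],"rotation":[0.0, 0.105, 0.001]}
{"offset":[-13.0, 0.0, -5.0],"rotation":[0.0, 0.105, 0.001]}
```

apply_moves:
  motion:
    - {"offset": [-11, 0, 4], "rotation": [0, 0.105, 0.001]}
    - {"offset": [-12, 0, 5], "rotation": [0, 0.105, 0.001]}
    - {"offset": [-13, 0, 5], "rotation": [0, 0.105, 0.001]}
    - {"offset": [-13, 0, 4], "rotation": [0, 0.105, 0.001]}
    - {"offset": [-14, 0, 3], "rotation": [0, 0.105, 0.001]}
    - {"offset": [-14, 0, 1], "rotation": [0, 0.105, 0.001]}
    - {"offset": [-14, 0, 0], "rotation": [0, 0.105, 0.001]}
    - {"offset": [-14, 0, -2], "rotation": [0, 0.105, 0.001]}
    - {"offset": [-13, 0, -3], "rotation": [0, 0.105, 0.001]}
    - {"offset": [-13, 0, -5], "rotation": [0, 0.105, 0.001]}

```text
time: 9.73
tool_pos: [0.5128, -0.2757, 0.1275]
tool_rot: [3.138, -0.532, 1.668]
contact_force: [0.7, 0.7, 0.0]
opening: 0.0917
```

```bash
python3 - <<'E'
from h import *
R=down(1.661,.52); tz=R.apply([0,0,1]); c=np.array([.511,-.212,.016])
p=wrist(); overlay(p,'w6',c,.09,(130,130,430,330),3)
plan(c-tz*.10,R,n=4,dec=1)
E
```

```text
n 4 ang 0.018 dist 0.029
{"offset":[1.1, 1.3, 7.0],"rotation":[0.0, -0.005, 0.0]}
{"offset":[1.1, 1.3, 7.0],"rotation":[0.0, -0.005, 0.0]}
{"offset":[1.1, 1.3, 7.0],"rotation":[0.0, -0.005, 0.0]}
{"offset":[1.2, 1.3, 7.0],"rotation":[0.0, -0.005, 0.0]}
```

View pics/w6.png

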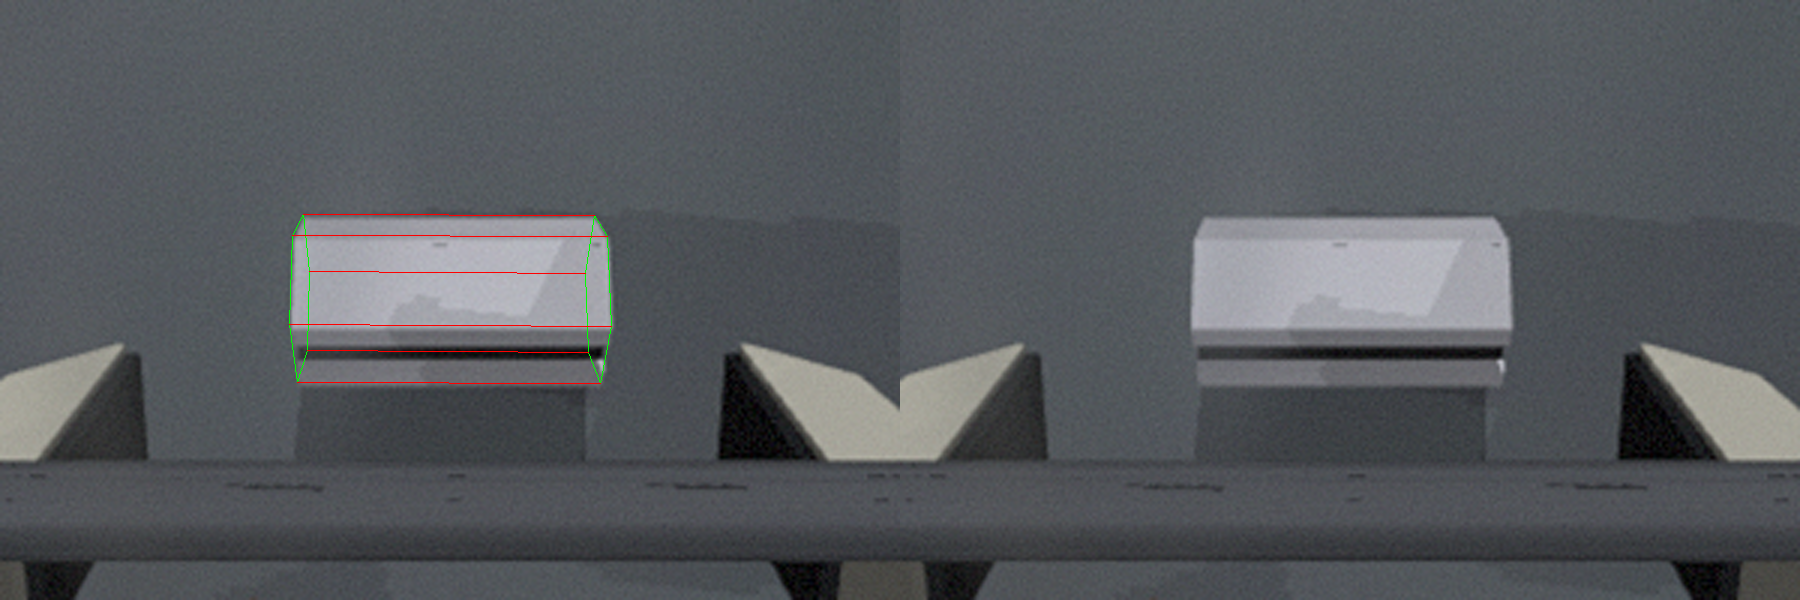

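The slot now shows on the -60° facet (crop row 352), so the first roll worked and the direction is right.

apply_moves:
  motion:
    - {"offset": [1, 1.5, 10], "rotation": [0, -0.005, 0]}
    - {"offset": [1, 1.5, 15], "rotation": [0, -0.005, 0]}
    - {"offset": [1, 1.5, 15], "rotation": [0, -0.005, 0]}
    - {"offset": [1, 1, 15], "rotation": [0, -0.005, 0]}
    - {"offset": [0, 0, 8], "rotation": [0, 0, 0]}

```text
time: 10.2
tool_pos: [0.5101, -0.247, 0.0614]
tool_rot: [-3.13, -0.514, 1.644]
contact_force: [1.0, -11.4, 20.1]
opening: 0.0915
```

```bash
python3 - <<'E'
from h import *
c=np.array([.511,-.213,.016])
t,r=pose(); print(r.inv().apply(c-t)) 
for y in(-9.5,9.5): print((t+r.apply([y/1000,0,.066]))[2])
E
```

```text
[0.00706987 0.00407436 0.05613994]
-0.000695815302777833
0.008653094006442555
```

apply_moves:
  motion:
    - {"offset": [3, 2, -3], "rotation": [0.003, 0, 0.01]}
    - {"offset": [3, 2, 0], "rotation": [0, 0, 0.01]}
    - {"offset": [0, 0, 0], "rotation": [0, 0, 0]}

```text
time: 10.45
tool_pos: [0.5128, -0.2401, 0.0646]
tool_rot: [-3.11, -0.513, 1.618]
contact_force: [-0.7, -0.7, 0.0]
opening: 0.092
```

```bash
python3 - <<'E'
from h import *
c=np.array([.511,-.213,.016])
t,r=pose(); print(r.inv().apply(c-t)) 
for y in(-9.5,9.5): print((t+r.apply([y/1000,0,.066]))[2])
p=wrist(); save(p,'w7')
E
```

```text
[-0.00017084  0.00127351  0.05565941]
0.002450556382196642
0.011779585835687167
```

View pics/w7.png

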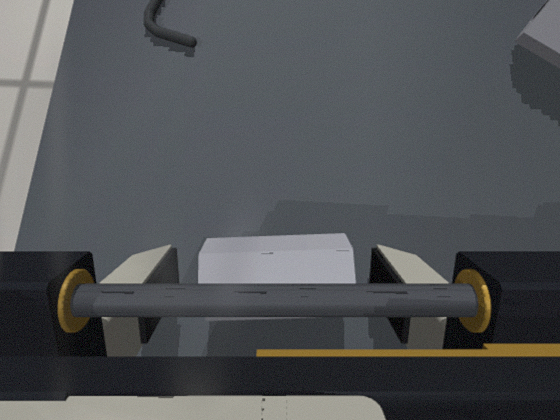

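```bash
python3 - <<'E'
from h import *
R=down(1.661,.52); tz=R.apply([0,0,1]); c=np.array([.511,-.213,.016])
plan(c-tz*.057,R,n=2,dec=1)
E
```

```text
n 2 ang 0.039 dist 0.001
{"offset":[-0.2, 0.4, -0.6],"rotation":[-0.005, 0.003, -0.018]}
{"offset":[-0.2, 0.4, -0.6],"rotation":[-0.005, 0.003, -0.018]}
```

apply_moves:
  motion:
    - {"offset": [0, 0.5, -1], "rotation": [-0.005, 0.003, -0.018]}
    - {"offset": [0, 0.5, -1], "rotation": [-0.005, 0.003, -0.018]}

```text
time: 10.67
tool_pos: [0.5138, -0.2408, 0.0665]
tool_rot: [3.141, -0.519, 1.664]
contact_force: [0.1, -0.2, 0.1]
opening: 0.092
```

apply_moves:
  motion:
    - {"offset": [0, 0, 0], "rotation": [0, 0, 0]}
    - {"offset": [0, 0, 0], "rotation": [0, 0, 0]}
    - {"offset": [0, 0, 0], "rotation": [0, 0, 0]}
    - {"offset": [0, 0, 0], "rotation": [0, 0, 0]}
    - {"offset": [0, 0, 0], "rotation": [0, 0, 0]}
  grip: 1

```text
time: 11.08
tool_pos: [0.5138, -0.2419, 0.067]
tool_rot: [3.138, -0.518, 1.666]
contact_force: [0.0, 0.2, -1.0]
opening: 0.0639
```

```bash
python3 - <<'E'
from h import *
t,r=pose(); c=np.array([.511,-.213,.016]); ct=r.inv().apply(c-t); print(ct,np.round(t,4),r.as_euler('xyz'))
y=r.apply([0,1,0]); print(y)
a=np.arctan2(y[1],y[0]); ax=np.array([np.cos(a),np.sin(a),0])
Rt=Ro.from_rotvec(-ax*np.pi/3)*r
json.dump(dict(ct=ct.tolist(),Rt=Rt.as_rotvec().tolist()),open('g1.json','w'))
E
```

```text
[-2.99772411e-05 -2.47794245e-04  5.87246813e-02] [ 0.5138 -0.2419  0.067 ] [ 3.13803591 -0.51837057  1.66575039]
[0.99565603 0.09305654 0.00308948]
```

Gripped (63.9 mm). Lift, then roll.

apply_moves:
  motion:
    - {"offset": [4, 0, -7], "rotation": [0, 0, 0]}
    - {"offset": [8, 0, -14], "rotation": [0, 0, 0]}
    - {"offset": [9, 0, -16], "rotation": [0, 0, 0]}
    - {"offset": [9, 0, -14], "rotation": [0, 0, 0]}

```text
time: 11.42
tool_pos: [0.5117, -0.2402, 0.125]
tool_rot: [-3.137, -0.524, 1.661]
contact_force: [-0.1, -0.6, -0.4]
opening: 0.0641
```

apply_moves:
  motion:
    - {"offset": [5, 0, 4], "rotation": [0, -0.105, 0]}
    - {"offset": [6, 0, 4], "rotation": [0, -0.105, 0]}
    - {"offset": [6, 0, 4], "rotation": [0, -0.105, 0]}
    - {"offset": [7, 0, 3], "rotation": [0, -0.105, 0]}
    - {"offset": [7, 0, 2], "rotation": [0, -0.105, 0]}
    - {"offset": [7, 0, 2], "rotation": [0, -0.105, 0]}
    - {"offset": [7, 0, 1], "rotation": [0, -0.105, 0]}
    - {"offset": [7, 0, 0], "rotation": [0, -0.105, 0]}
    - {"offset": [7, 0, -1], "rotation": [0, -0.105, 0]}
    - {"offset": [7, 0, -1], "rotation": [0, -0.105, 0]}

```text
time: 12.25
tool_pos: [0.5076, -0.1783, 0.1204]
tool_rot: [3.124, 0.525, 1.645]
contact_force: [-0.9, -0.5, -1.7]
opening: 0.0641
```

```bash
python3 - <<'E'
from h import *
g=json.load(open('g1.json')); Rt=Ro.from_rotvec(g['Rt']); 
t,r=pose(); print('spacer c',t+r.apply(g['ct']))
plan(target(g['ct'],Rt,[.511,-.205,.022]),Rt,n=5,dec=1)
E
```

```text
spacer c [ 0.51058572 -0.20754763  0.06961397]
n 5 ang 0.019 dist 0.048
{"offset":[5.3, 0.0, 8.0],"rotation":[0.001, -0.001, -0.004]}
{"offset":[5.3, 0.1, 8.0],"rotation":[0.001, -0.001, -0.004]}
{"offset":[5.3, 0.1, 8.0],"rotation":[0.001, -0.001, -0.004]}
{"offset":[5.3, 0.1, 8.0],"rotation":[0.001, -0.001, -0.004]}
{"offset":[5.3, 0.2, 8.0],"rotation":[0.001, -0.001, -0.004]}
```

apply_moves:
  motion:
    - {"offset": [5, 0, 8], "rotation": [0.001, -0.001, -0.004]}
    - {"offset": [5, 0, 8], "rotation": [0.001, -0.001, -0.004]}
    - {"offset": [5, 0, 8], "rotation": [0.001, -0.001, -0.004]}
    - {"offset": [5, 0, 8], "rotation": [0.001, -0.001, -0.004]}
    - {"offset": [5, 0, 8], "rotation": [0.001, -0.001, -0.004]}
    - {"offset": [0, 0, 0], "rotation": [0, 0, 0]}

```text
time: 12.75
tool_pos: [0.5079, -0.172, 0.0736]
tool_rot: [3.139, 0.537, 1.671]
contact_force: [-1.2, -0.2, -0.9]
opening: 0.0635
```

```bash
python3 - <<'E'
from h import *
g=json.load(open('g1.json')); Rt=Ro.from_rotvec(g['Rt']); 
t,r=pose(); print('spacer c',t+r.apply(g['ct']),(Rt.inv()*r).as_rotvec())
E
```

```text
spacer c [ 0.51084299 -0.20192122  0.02317473] [-0.00377325 -0.00820228 -0.0046403 ]
```

apply_moves:
  motion:
    - {"offset": [1, 0, 2], "rotation": [0, 0.004, 0]}
    - {"offset": [1, 0, 2], "rotation": [0, 0.004, 0]}
    - {"offset": [0.5, 0, 1], "rotation": [0, 0, 0]}
    - {"offset": [0.5, 0, 1], "rotation": [0, 0, 0]}
    - {"offset": [0, 0, 0], "rotation": [0, 0, 0]}

```text
time: 13.17
tool_pos: [0.5087, -0.1731, 0.0687]
tool_rot: [3.135, 0.53, 1.667]
contact_force: [0.3, -0.6, -2.0]
opening: 0.0639
```

apply_moves:
  motion:
    - {"offset": [0.5, 0, 1], "rotation": [0, 0, 0]}
    - {"offset": [0.5, 0, 1], "rotation": [0, 0, 0]}
    - {"offset": [0.5, 0, 1], "rotation": [0, 0, 0]}

```text
time: 13.42
tool_pos: [0.5091, -0.1737, 0.0665]
tool_rot: [3.133, 0.531, 1.666]
contact_force: [-2.1, 5.8, 13.9]
opening: 0.0635
```

apply_moves:
  motion:
    - {"offset": [0, 0, 0], "rotation": [0, 0, 0]}
    - {"offset": [0, 0, 0], "rotation": [0, 0, 0]}
    - {"offset": [0, 0, 0], "rotation": [0, 0, 0]}
    - {"offset": [0, 0, 0], "rotation": [0, 0, 0]}
    - {"offset": [0, 0, -20], "rotation": [0, 0, 0]}
    - {"offset": [0, 0, -30], "rotation": [0, 0, 0]}
    - {"offset": [0, 0, -30], "rotation": [0, 0, 0]}
  grip: 0

```text
time: 14.0
tool_pos: [0.5024, -0.1343, 0.1328]
tool_rot: [-3.139, 0.528, 1.667]
contact_force: [0.0, 0.0, 0.2]
opening: 0.092
```

```bash
python3 - <<'E'
from h import *
c=np.array([.511,-.204,.016])
p=wrist();overlay(p,'w8',c,.093,(160,130,400,300),3)
R=down(1.664,0.); 
plan(c+[0,0,.12],R,n=6)
E
```

```text
n 6 ang 0.53 dist 0.072
{"offset":[-10.0, -0.0, 6.0],"rotation":[0.001, 0.088, 0.001]}
{"offset":[-11.0, -0.0, 5.0],"rotation":[0.001, 0.088, 0.001]}
{"offset":[-11.0, -0.0, 4.0],"rotation":[0.001, 0.088, 0.001]}
{"offset":[-11.0, -0.0, 3.0],"rotation":[0.001, 0.088, 0.001]}
{"offset":[-12.0, -0.0, 2.0],"rotation":[0.001, 0.088, 0.001]}
{"offset":[-12.0, 0.0, 1.0],"rotation":[0.001, 0.088, 0.001]}
```

View pics/w8.png

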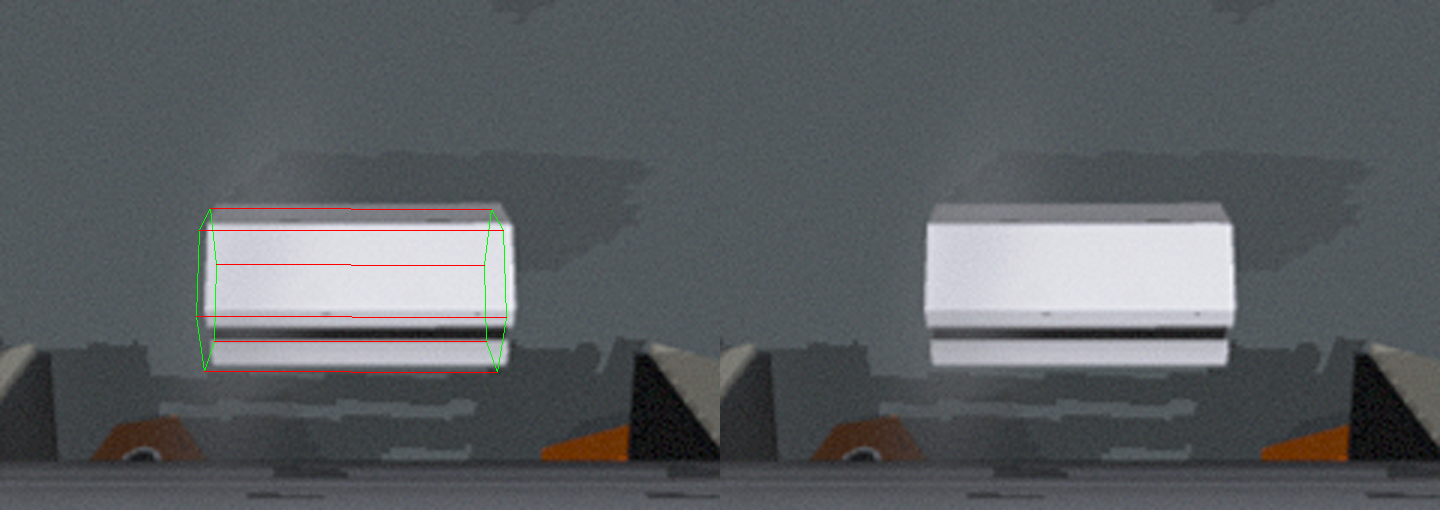

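The slot is on top now (crop row 332). Next comes a vertical end grip.

apply_moves:
  motion:
    - {"offset": [-10, 0, 4], "rotation": [0.001, 0.088, 0.001]}
    - {"offset": [-11, 0, 5], "rotation": [0.001, 0.088, 0.001]}
    - {"offset": [-11, 0, 4], "rotation": [0.001, 0.088, 0.001]}
    - {"offset": [-11, 0, 3], "rotation": [0.001, 0.088, 0.001]}
    - {"offset": [-12, 0, 2], "rotation": [0.001, 0.088, 0.001]}
    - {"offset": [-12, 0, 1], "rotation": [0.001, 0.088, 0.001]}
    - {"offset": [0, 0, 0], "rotation": [0, 0, 0]}

```text
time: 14.63
tool_pos: [0.5151, -0.2015, 0.1441]
tool_rot: [3.125, -0.017, 1.673]
contact_force: [-0.2, -1.4, 1.5]
opening: 0.0914
```

```bash
python3 - <<'E'
from h import *
c=np.array([.5125,-.2025,.016])
p=wrist();overlay(p,'w9',c,.093,(130,130,430,320),2.6)
R=down(1.664,0.); 
plan(c+[0,0,.100],R,n=2,dec=1)
E
```

```text
n 2 ang 0.023 dist 0.028
{"offset":[-1.2, -1.3, 13.8],"rotation":[0.008, -0.007, 0.004]}
{"offset":[-1.1, -1.2, 13.8],"rotation":[0.008, -0.007, 0.004]}
```

View pics/w9.png

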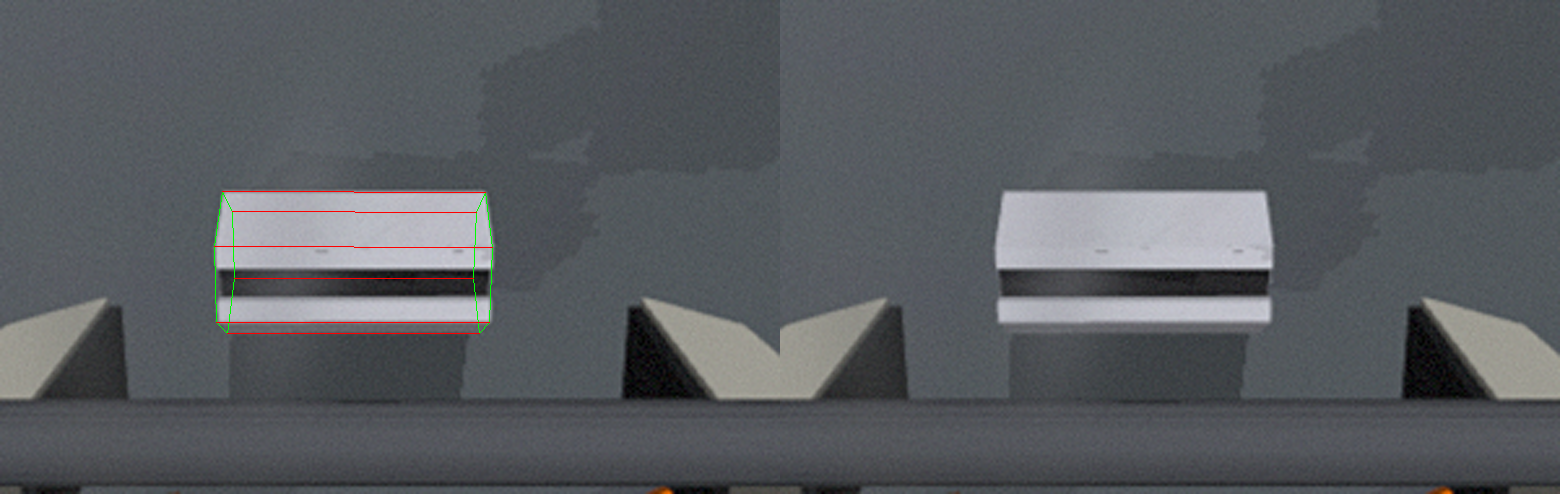

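apply_moves:
  motion:
    - {"offset": [-1, -1, 14], "rotation": [0.008, -0.007, 0.004]}
    - {"offset": [-1, -1, 16], "rotation": [0.008, -0.007, 0.004]}
    - {"offset": [0, 0, 16], "rotation": [0, 0, 0]}
    - {"offset": [0, 0, 12], "rotation": [0, 0, 0]}
    - {"offset": [0, 0, 0], "rotation": [0, 0, 0]}

```text
time: 15.1
tool_pos: [0.5114, -0.1991, 0.0833]
tool_rot: [-3.137, 0.011, 1.665]
contact_force: [-0.3, -0.3, -0.3]
opening: 0.0914
```

```bash
python3 - <<'E'
from h import *
c=np.array([.5125,-.2025,.016])
plan(c+[0,0,.059],down(1.664,0.),n=2,dec=1)
E
```

```text
n 2 ang 0.012 dist 0.009
{"offset":[-1.7, 0.4, 4.2],"rotation":[-0.002, 0.006, 0.0]}
{"offset":[-1.7, 0.4, 4.2],"rotation":[-0.002, 0.006, 0.0]}
```

apply_moves:
  motion:
    - {"offset": [-2, 0, 4], "rotation": [-0.002, 0.006, 0]}
    - {"offset": [-1.5, 0.5, 4], "rotation": [-0.002, 0.006, 0]}
    - {"offset": [0, 0, 0], "rotation": [0, 0, 0]}

```text
time: 15.35
tool_pos: [0.5121, -0.2001, 0.0751]
tool_rot: [-3.14, 0.0, 1.669]
contact_force: [-1.4, -0.5, 0.2]
opening: 0.0917
```

apply_moves:
  motion:
    - {"offset": [0, 0, 0], "rotation": [0, 0, 0]}
    - {"offset": [0, 0, 0], "rotation": [0, 0, 0]}
    - {"offset": [0, 0, 0], "rotation": [0, 0, 0]}
    - {"offset": [0, 0, 0], "rotation": [0, 0, 0]}
    - {"offset": [0, 0, 0], "rotation": [0, 0, 0]}
  grip: 1

```text
time: 15.77
tool_pos: [0.513, -0.2005, 0.0771]
tool_rot: [3.141, 0.003, 1.669]
contact_force: [-1.0, 0.6, -1.4]
opening: 0.0638
```

```bash
python3 - <<'E'
from h import *
t,r=pose(); c=np.array([.5125,-.2025,.016]); ct=r.inv().apply(c-t); ct[1]*=1; print(ct,np.round(t,4),r.as_euler('xyz'))
json.dump(dict(ct=ct.tolist(),R=r.as_rotvec().tolist()),open('g3.json','w'))
for n in('top','side'):
    p=read_camera(n)
    for q in ['nest','stop','hinge','key','knob']:
        a=tip_of(q,p)[:2]
        print(n,q,[(np.round(x['location'],4).tolist(),round(x['score'],2)) for x in a])
    if n=='top': crop(p,'t3',170,170,270,260,7)
E
```

```text
[-0.00179439 -0.00074097  0.06113377] [ 0.513  -0.2005  0.0771] [3.1406488  0.00319898 1.66857679]
top nest [([0.5574, 0.1233, 0.0255], 0.58), ([0.4027, 0.325, 0.0003], 0.54)]
top stop [([0.5906, 0.1234, 0.0206], 0.61)]
top hinge [([0.5465, 0.1632, 0.0588], 0.56), ([0.4704, -0.4171, -0.0035], 0.49)]
top key [([0.5442, 0.1908, 0.0941], 0.82), ([0.6969, -0.1025, 0.0153], 0.25)]
top knob [([0.5437, 0.2351, 0.1412], 0.63)]
side nest [([0.5514, 0.1207, 0.0218], 0.64)]
side stop [([0.587, 0.1286, 0.0222], 0.98)]
side hinge [([0.5476, 0.1643, 0.0643], 0.83)]
side key [([0.5464, 0.1868, 0.0916], 0.75)]
side knob [([0.5416, 0.2363, 0.1373], 0.77)]
```

View pics/t3.png

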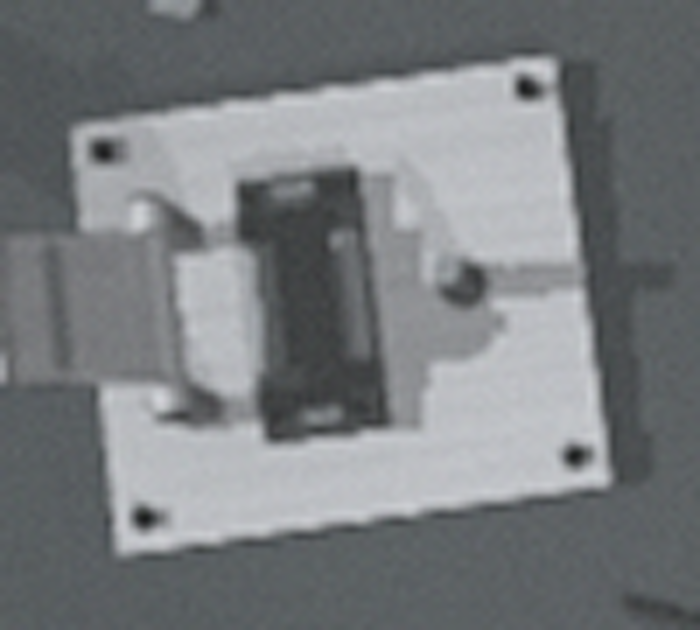

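apply_moves:
  motion:
    - {"offset": [0, 0, -15], "rotation": [0, 0, 0]}
    - {"offset": [0, 0, -35], "rotation": [0, 0, 0]}
    - {"offset": [10, 0, -38], "rotation": [0, 0, 0]}
    - {"offset": [30, 4, -25], "rotation": [0, 0, 0]}
    - {"offset": [38, 6, -10], "rotation": [0, 0, 0]}
    - {"offset": [38, 6, 0], "rotation": [0, 0, 0]}
    - {"offset": [38, 6, 0], "rotation": [0, 0, 0]}
    - {"offset": [38, 6, 0], "rotation": [0, 0, 0]}

```text
time: 17.03
tool_pos: [0.5218, -0.006, 0.2016]
tool_rot: [-3.139, -0.001, 1.656]
contact_force: [0.3, 0.3, -1.4]
opening: 0.0641
```

```bash
cat >> h.py <<'E'
def jigpts():
    s=[]  # segments in jig frame (nest x,y; z from bench)
    def rect(x0,x1,y0,y1,z): 
        q=[(x0,y0,z),(x1,y0,z),(x1,y1,z),(x0,y1,z)]
        return [(q[i],q[(i+1)%4]) for i in range(4)]
    s+=rect(-45,45,-21,21,30)
    for e in(-1,1):
        s+=rect(e*30-5,e*30+5,35,49,65)
        x=e*34.5; s+=[((x,-7,22),(x,7,22)),((x+e*2.2,-7,28),(x+e*2.2,7,28))]
    s+=[((-22,-10,22),(22,-10,22)),((-22,10,22),(22,10,22)),((-22,-14.6,30),(22,-14.6,30)),((-22,14.6,30),(22,14.6,30))]
    s+=rect(-5,5,-57,-47,54)
    return np.array(s)/1000.
def jover(p,n,o,yaw,box,s,plate=True):
    u0,v0,u1,v1=box
    im=cv2.resize(p['img'][v0:v1,u0:u1,::-1].copy(),None,fx=s,fy=s,interpolation=cv2.INTER_CUBIC); raw=im.copy()
    Rz=Ro.from_euler('z',yaw)
    for a,b in jigpts():
        A,B=[tuple(int(v) for v in (proj(p,Rz.apply(x)+[o[0],o[1],0])-[u0,v0]+.5)*s) for x in(a,b)]
        cv2.line(im,A,B,(0,255,0),1)
    cv2.imwrite('pics/'+n+'.png',np.hstack([im,raw]) if im.shape[1]<=720 else np.vstack([im,raw]))
E
python3 - <<'E'
from h import *
p=wrist(); save(p,'w10'); print(pose()[0])
for q in ['nest','stop','hinge','key','knob']:
    a=tip_of(q,p)[:2]
    print(q,[(np.round(x['location'],4).tolist(),round(x['score'],2)) for x in a])
E
```

```text
[0.52150446 0.00071991 0.20141785]
nest [([0.5551, 0.1201, 0.0221], 0.59)]
stop [([0.5895, 0.1245, 0.0244], 0.71)]
hinge []
key []
knob []
```

View pics/w10.png

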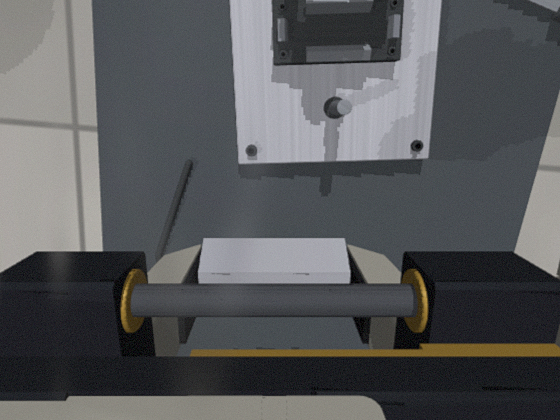

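apply_moves:
  motion:
    - {"offset": [15, 12, 0], "rotation": [0, 0, -0.005]}
    - {"offset": [15, 12, 0], "rotation": [0, 0, -0.005]}
    - {"offset": [8, 6, 0], "rotation": [0, 0, -0.005]}
    - {"offset": [0, 0, 0], "rotation": [0, 0, 0]}
    - {"offset": [0, 0, 0], "rotation": [0, 0, 0]}

```text
time: 17.75
tool_pos: [0.5491, 0.0261, 0.1991]
tool_rot: [-3.134, -0.0, 1.661]
contact_force: [0.0, -0.4, -1.6]
opening: 0.0638
```

```bash
python3 - <<'E'
from h import *
p=wrist(); save(p,'w11')
for q in ['nest','stop','hinge','key']:
    a=tip_of(q,p)[:2]
    print(q,[(np.round(x['location'],4).tolist(),round(x['score'],2)) for x in a])
jover(p,'j1',(.554,.1225),.1,(230,20,420,240),3.5)
print(pose()[0], pose()[1].as_euler('xyz'))
E
```

```text
nest [([0.5536, 0.1192, 0.0253], 0.82)]
stop [([0.5871, 0.1243, 0.0228], 0.85), ([0.5572, 0.1226, -0.0034], 0.21)]
hinge []
key []
[0.54885048 0.02635028 0.19950837] [-3.13422265e+00 -5.31993018e-04  1.66110437e+00]
```

View pics/j1.png

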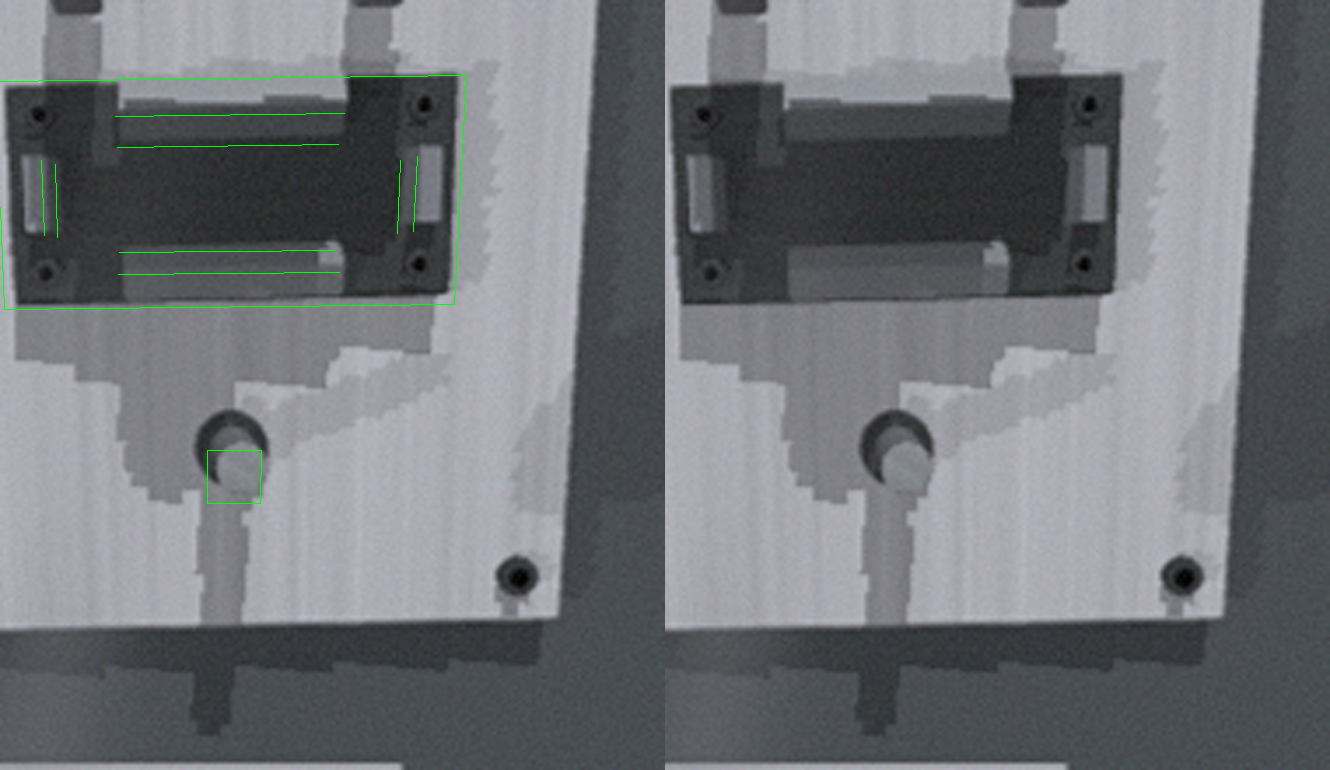

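```bash
sed -i 's/rect(-45,45,-21,21,30)/rect(-45,45,-21,21,22)/' h.py; python3 - <<'E'
from h import *
p=wrist(); 
c=[(6,88),(459,75),(448,292),(15,303)]
Q=[back(p,(230+u/3.5-.5,20+v/3.5-.5),.022) for u,v in c]
for q in Q: print(q)
Q=np.array(Q); m=Q.mean(0); print('centre',m)
d=(Q[1]+Q[2]-Q[0]-Q[3])/2; e=(Q[0]+Q[1]-Q[2]-Q[3])/2
print(np.linalg.norm(d),np.arctan2(d[1],d[0]),np.linalg.norm(e),np.arctan2(-e[0],e[1]))
jover(p,'j2',m[:2],np.arctan2(d[1],d[0]),(230,20,420,240),3.5)
E
```

```text
[0.50813779 0.13956275 0.022     ]
[0.59692431 0.14980973 0.022     ]
[0.60095963 0.10905131 0.022     ]
[0.51237217 0.09890846 0.022     ]
centre [0.55459847 0.12433306 0.022     ]
0.08927104164905772 0.11445150395511584 0.0409158222019451 0.10123037686483717
```

View pics/j2.png

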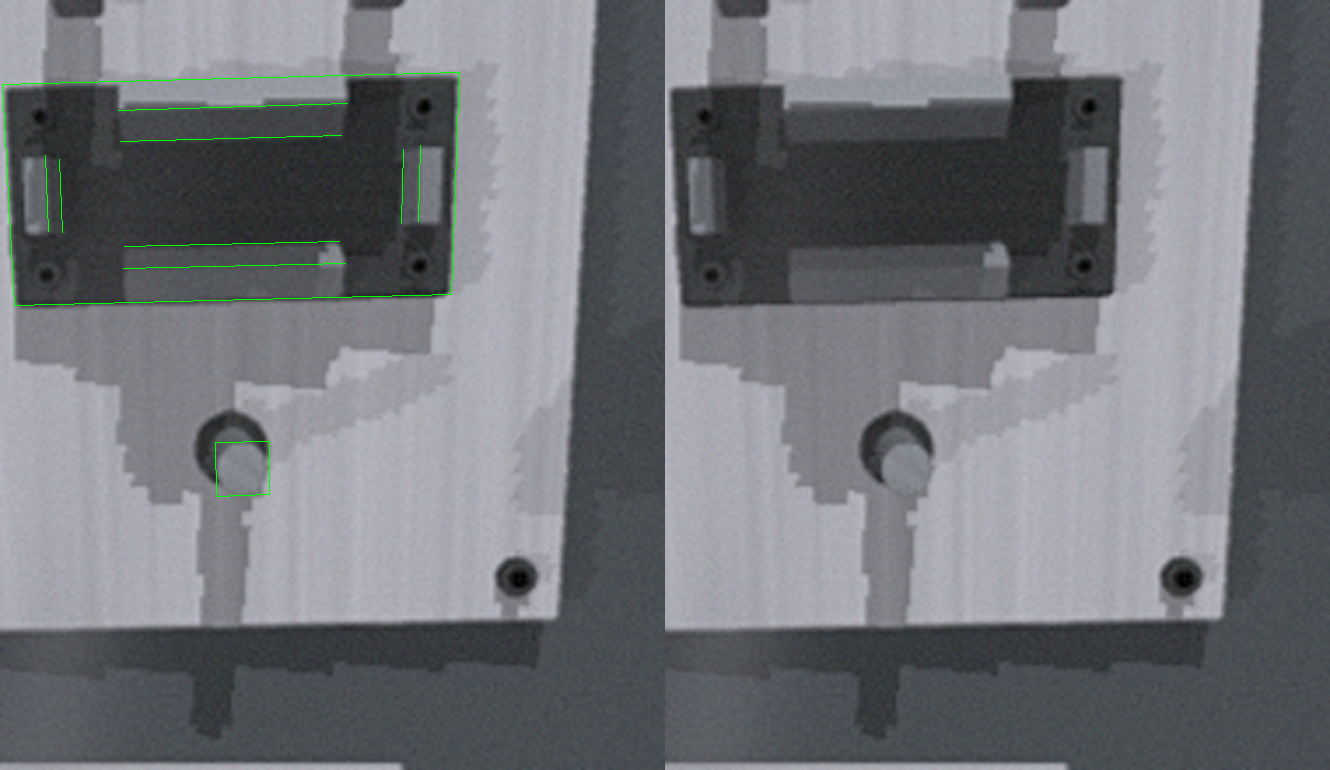

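```bash
python3 - <<'E'
from h import *
g=json.load(open('g3.json')); ct=np.array(g['ct'])
t,r=pose(); p=wrist(); overlay(p,'w12',t+r.apply(ct),.09,(170,200,380,300),4)
Rg=Ro.from_rotvec(g['R'])
# keep grip-time attitude, yaw -> nest
Rt=Ro.from_euler('z',.107-.093)*Rg; print(Rt.as_euler('xyz'))
P=target(ct,Rt,[.5546,.124,.038]); print(P)
plan(P+[0,0,.04],Rt,n=6)
E
```

```text
[3.1406488  0.00319898 1.68257679]
[0.55505703 0.12605374 0.09912839]
n 6 ang 0.023 dist 0.117
{"offset":[16.0, 3.0, 10.0],"rotation":[-0.001, -0.001, -0.004]}
{"offset":[16.0, 3.0, 10.0],"rotation":[-0.001, -0.001, -0.004]}
{"offset":[16.0, 3.0, 10.0],"rotation":[-0.001, -0.001, -0.004]}
{"offset":[16.0, 3.0, 10.0],"rotation":[-0.001, -0.001, -0.004]}
{"offset":[16.0, 3.0, 10.0],"rotation":[-0.001, -0.001, -0.004]}
{"offset":[16.0, 3.0, 10.0],"rotation":[-0.001, -0.001, -0.004]}
```

View pics/w12.png

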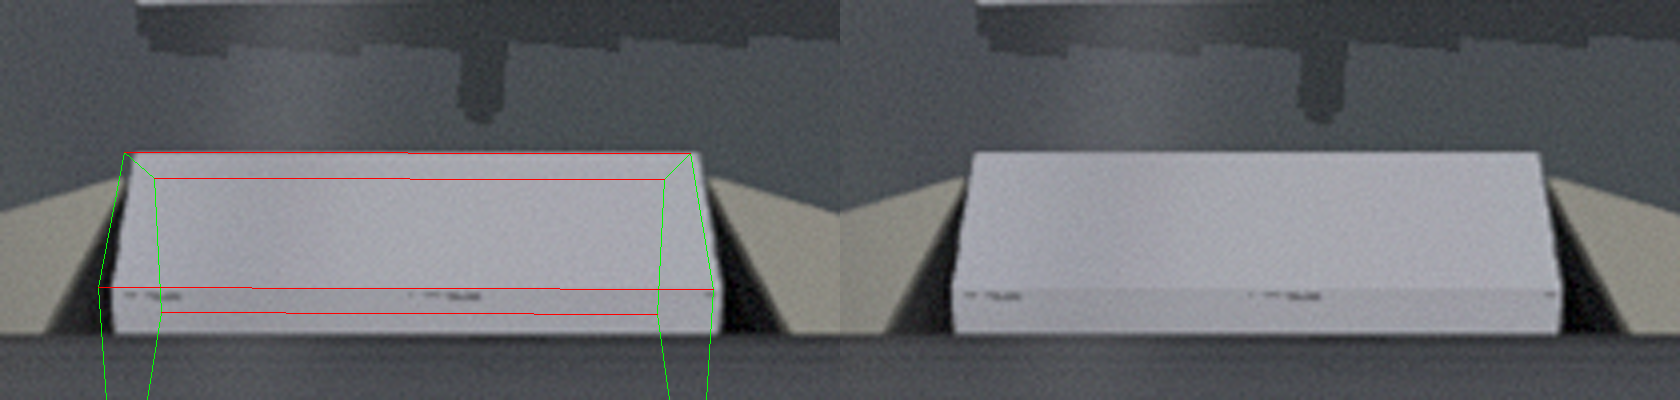

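apply_moves:
  motion:
    - {"offset": [16, 3, 5], "rotation": [-0.001, -0.001, -0.004]}
    - {"offset": [16, 2, 8], "rotation": [-0.001, -0.001, -0.004]}
    - {"offset": [16, 2, 10], "rotation": [-0.001, -0.001, -0.004]}
    - {"offset": [16, 2, 10], "rotation": [-0.001, -0.001, -0.004]}
    - {"offset": [16, 2, 10], "rotation": [-0.001, -0.001, -0.004]}
    - {"offset": [16, 2, 8], "rotation": [-0.001, -0.001, -0.004]}
    - {"offset": [0, 0, 0], "rotation": [0, 0, 0]}
    - {"offset": [0, 0, 0], "rotation": [0, 0, 0]}

```text
time: 18.77
tool_pos: [0.5527, 0.1249, 0.1479]
tool_rot: [3.139, 0.007, 1.683]
contact_force: [0.7, 0.7, -1.1]
opening: 0.0638
```

```bash
python3 - <<'E'
from h import *
g=json.load(open('g3.json')); ct=np.array([-.0018,.0004,.0611])
Rg=Ro.from_rotvec(g['R']); Rt=Ro.from_euler('z',.107-.093)*Rg
P=target(ct,Rt,[.5546,.124,.038]); print(P)
plan(P+[0,0,.015],Rt,n=4,dec=1)
p=wrist();save(p,'w13')
E
```

```text
[0.5539226  0.12593194 0.09909352]
n 4 ang 0.005 dist 0.034
{"offset":[0.3, 0.3, 8.4],"rotation":[0.0, 0.001, 0.0]}
{"offset":[0.3, 0.3, 8.4],"rotation":[0.0, 0.001, 0.0]}
{"offset":[0.3, 0.3, 8.4],"rotation":[0.0, 0.001, 0.0]}
{"offset":[0.3, 0.3, 8.4],"rotation":[0.0, 0.001, 0.0]}
```

View pics/w13.png

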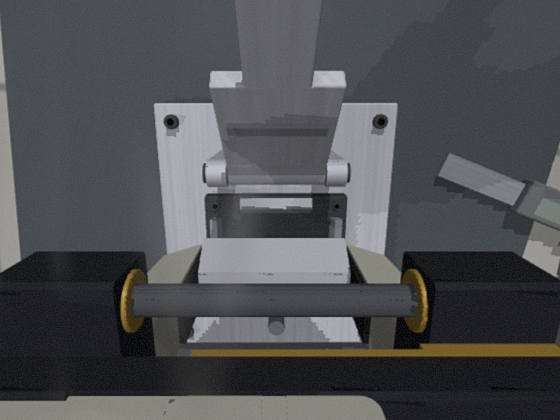

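apply_moves:
  motion:
    - {"offset": [0.3, 0.3, 9], "rotation": [0, 0.001, 0]}
    - {"offset": [0.3, 0.3, 9], "rotation": [0, 0.001, 0]}
    - {"offset": [0.3, 0.3, 9], "rotation": [0, 0.001, 0]}
    - {"offset": [0.3, 0.3, 8], "rotation": [0, 0.001, 0]}
    - {"offset": [0, 0, 0], "rotation": [0, 0, 0]}

```text
time: 19.23
tool_pos: [0.5548, 0.123, 0.111]
tool_rot: [3.136, 0.003, 1.679]
contact_force: [-0.1, -0.5, -2.6]
opening: 0.0635
```

```bash
python3 - <<'E'
from h import *
g=json.load(open('g3.json')); ct=np.array([-.0018,.0004,.0611])
Rg=Ro.from_rotvec(g['R']); Rt=Ro.from_euler('z',.107-.093)*Rg
P=target(ct,Rt,[.5546,.124,.038])
plan(P,Rt,n=1,dec=1)
E
```

```text
n 1 ang 0.006 dist 0.012
{"offset":[3.0, -0.6, 11.9],"rotation":[0.005, 0.0, -0.003]}
```

apply_moves:
  motion:
    - {"offset": [2, -0.5, 1], "rotation": [0.005, 0, -0.003]}
    - {"offset": [1, 0, 2], "rotation": [0, 0, 0]}
    - {"offset": [0, 0, 3], "rotation": [0, 0, 0]}
    - {"offset": [0, 0, 0], "rotation": [0, 0, 0]}

```text
time: 19.57
tool_pos: [0.5539, 0.1255, 0.1036]
tool_rot: [-3.14, 0.003, 1.682]
contact_force: [0.9, 0.5, -1.4]
opening: 0.0639
```

```bash
python3 - <<'E'
from h import *
g=json.load(open('g3.json')); ct=np.array([-.0018,.0004,.0611])
Rg=Ro.from_rotvec(g['R']); Rt=Ro.from_euler('z',.107-.093)*Rg
P=target(ct,Rt,[.5546,.124,.038])
plan(P,Rt,n=1,dec=1)
E
```

```text
n 1 ang 0.002 dist 0.005
{"offset":[0.5, 0.1, 4.5],"rotation":[-0.002, 0.0, -0.001]}
```

apply_moves:
  motion:
    - {"offset": [0.3, 0, 1.5], "rotation": [0, 0, 0]}
    - {"offset": [0, 0, 1.5], "rotation": [0, 0, 0]}
    - {"offset": [0, 0, 1], "rotation": [0, 0, 0]}
    - {"offset": [0, 0, 0], "rotation": [0, 0, 0]}

```text
time: 19.9
tool_pos: [0.5543, 0.126, 0.0999]
tool_rot: [3.141, 0.003, 1.682]
contact_force: [-0.7, 0.5, -0.8]
opening: 0.0639
```

apply_moves:
  motion:
    - {"offset": [0, 0, 1], "rotation": [0, 0, 0]}
    - {"offset": [0, 0, 1], "rotation": [0, 0, 0]}
    - {"offset": [0, 0, 1], "rotation": [0, 0, 0]}

```text
time: 20.15
tool_pos: [0.5544, 0.1261, 0.0991]
tool_rot: [3.14, 0.003, 1.682]
contact_force: [-3.8, -0.7, 7.0]
opening: 0.0637
```

apply_moves:
  motion:
    - {"offset": [0, 0, 0], "rotation": [0, 0, 0]}
    - {"offset": [0, 0, 0], "rotation": [0, 0, 0]}
    - {"offset": [0, 0, 0], "rotation": [0, 0, 0]}
    - {"offset": [0, 0, 0], "rotation": [0, 0, 0]}
    - {"offset": [0, 0, -15], "rotation": [0, 0, 0]}
    - {"offset": [0, 0, -30], "rotation": [0, 0, 0]}
    - {"offset": [0, 0, -35], "rotation": [0, 0, 0]}
    - {"offset": [-30, 0, -25], "rotation": [0, 0, 0]}
    - {"offset": [-40, 0, 0], "rotation": [0, 0, 0]}
    - {"offset": [0, 0, 0], "rotation": [0, 0, 0]}
  grip: 0

```text
time: 20.98
tool_pos: [0.5622, 0.0562, 0.2082]
tool_rot: [3.141, 0.005, 1.687]
contact_force: [0.1, -0.6, -0.2]
opening: 0.0917
```

```bash
python3 - <<'E'
from h import *
p=wrist();overlay(p,'w14',[.5546,.124,.038],.107,(180,60,420,260),3)
t,r=pose(); print(t,r.as_euler('xyz'))
for q in ['nest','spacer','slot','hinge','key','knob']:
    a=tip_of(q,p)[:2]
    print(q,[(np.round(x['location'],4).tolist(),round(x['score'],2)) for x in a])
E
```

```text
[0.56215489 0.05864338 0.20845013] [3.14030204e+00 3.02573019e-03 1.68685211e+00]
nest []
spacer [([0.5535, 0.1239, 0.037], 0.82)]
slot [([0.558, 0.125, 0.0522], 0.55)]
hinge [([0.5457, 0.1667, 0.0572], 0.79)]
key []
knob []
```

View pics/w14.png

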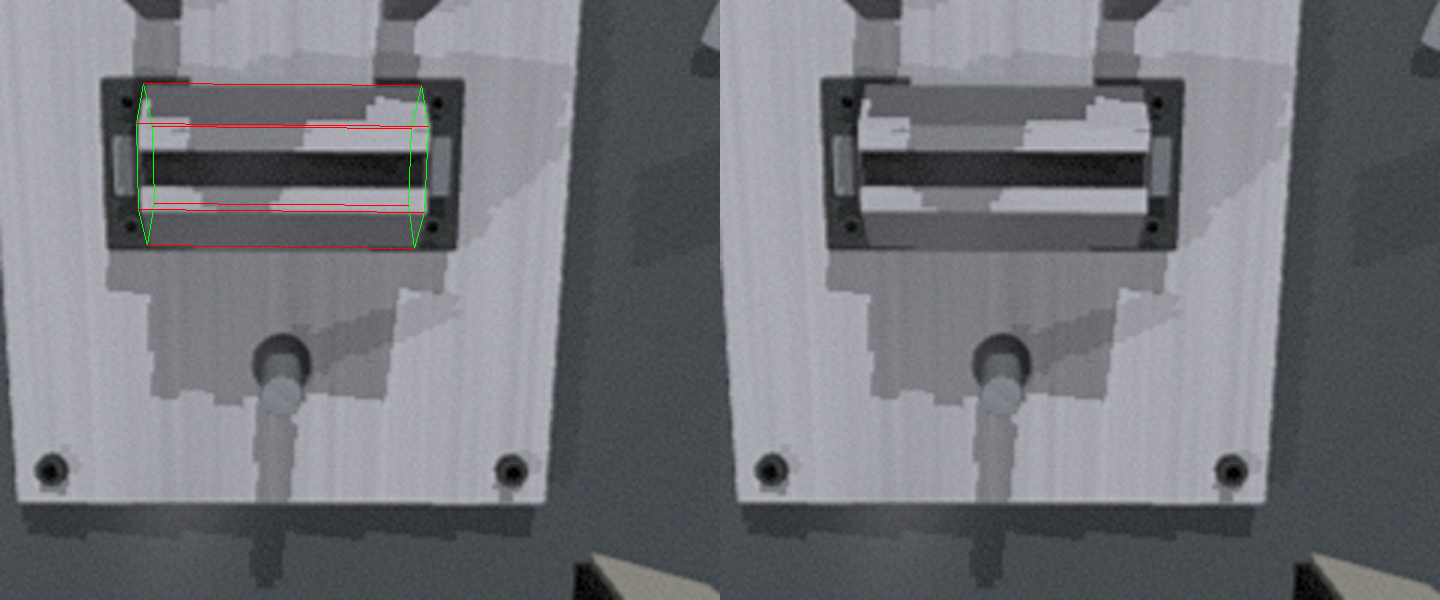

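Spacer seated: the overlay fits with the slot up and centred (crop row 168). Next is the leaf. I'll look at the knob first, then grip it lightly and lead it along its arc.

```bash
python3 - <<'E'
from h import *
plan([.548,.175,.275],down(1.678),n=5)
E
```

```text
n 5 ang 0.014 dist 0.133
{"offset":[23.0, 0.0, -14.0],"rotation":[-0.001, 0.0, 0.003]}
{"offset":[23.0, 0.0, -14.0],"rotation":[-0.001, 0.0, 0.003]}
{"offset":[23.0, 0.0, -14.0],"rotation":[-0.001, 0.0, 0.003]}
{"offset":[23.0, 0.0, -14.0],"rotation":[-0.001, 0.0, 0.003]}
{"offset":[23.0, -0.0, -14.0],"rotation":[-0.001, 0.0, 0.003]}
```

apply_moves:
  motion:
    - {"offset": [10, 0, -20], "rotation": [-0.001, 0, 0.003]}
    - {"offset": [20, 0, -20], "rotation": [-0.001, 0, 0.003]}
    - {"offset": [30, 0, -16], "rotation": [-0.001, 0, 0.003]}
    - {"offset": [30, 0, -12], "rotation": [-0.001, 0, 0.003]}
    - {"offset": [25, 0, 0], "rotation": [-0.001, 0, 0.003]}
    - {"offset": [0, 0, 0], "rotation": [0, 0, 0]}

```text
time: 21.83
tool_pos: [0.5451, 0.1843, 0.2724]
tool_rot: [-3.134, -0.0, 1.678]
contact_force: [-0.5, -0.4, -0.1]
opening: 0.0919
```

```bash
python3 - <<'E'
from h import *
p=wrist();save(p,'w15')
t,r=pose(); print(t,r.as_euler('xyz'))
K=np.array([.5428,.2357,.142])
print(proj(p,K),proj(p,K+r.apply([0,.012,0])),proj(p,K-r.apply([0,.012,0])))
for q in ['key','knob','hinge']:
    a=tip_of(q,p)[:2]
    print(q,[(np.round(x['location'],4).tolist(),round(x['score'],2),np.round(proj(p,x['location'])).tolist()) for x in a])
E
```

```text
[0.54542651 0.18280282 0.27244954] [-3.13398880e+00  1.07881026e-03  1.67820974e+00]
[280.0312371  145.88798531] [299.60303625 145.8729132 ] [260.46000718 145.90305699]
key [([0.5455, 0.1868, 0.0926], 0.68, [276.0, 203.0])]
knob [([0.5414, 0.2353, 0.1449], 0.82, [278.0, 147.0])]
hinge [([0.5435, 0.1649, 0.0561], 0.96, [271.0, 216.0])]
```

View pics/w15.png

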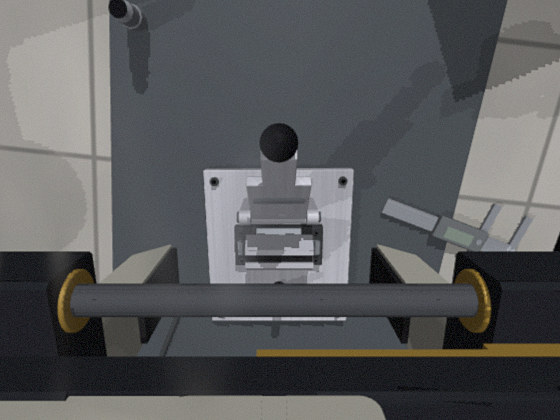

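```bash
python3 - <<'E'
from h import *
plan([.5425,.237,.225],down(1.678),n=4,dec=1)
E
```

```text
n 4 ang 0.01 dist 0.074
{"offset":[14.5, 0.7, 11.6],"rotation":[-0.002, 0.001, -0.001]}
{"offset":[14.5, 0.7, 11.6],"rotation":[-0.002, 0.001, -0.001]}
{"offset":[14.4, 0.7, 11.6],"rotation":[-0.002, 0.001, -0.001]}
{"offset":[14.4, 0.7, 11.7],"rotation":[-0.002, 0.001, -0.001]}
```

apply_moves:
  motion:
    - {"offset": [15, 0.7, 5], "rotation": [-0.002, 0.001, -0.001]}
    - {"offset": [15, 0.7, 12], "rotation": [-0.002, 0.001, -0.001]}
    - {"offset": [14, 0.7, 15], "rotation": [-0.002, 0.001, -0.001]}
    - {"offset": [14, 0.7, 15], "rotation": [-0.002, 0.001, -0.001]}
    - {"offset": [0, 0, 0], "rotation": [0, 0, 0]}

```text
time: 22.45
tool_pos: [0.5441, 0.2321, 0.2213]
tool_rot: [-3.139, 0.001, 1.669]
contact_force: [-1.1, -0.9, -0.3]
opening: 0.0921
```

```bash
python3 - <<'E'
from h import *
plan([.5425,.237,.202],down(1.678),n=3,dec=1)
E
```

```text
n 3 ang 0.01 dist 0.02
{"offset":[1.7, -0.4, 6.4],"rotation":[-0.001, 0.0, -0.003]}
{"offset":[1.7, -0.4, 6.4],"rotation":[-0.001, 0.0, -0.003]}
{"offset":[1.7, -0.4, 6.4],"rotation":[-0.001, 0.0, -0.003]}
```

apply_moves:
  motion:
    - {"offset": [2, -0.5, 7], "rotation": [-0.001, 0, -0.003]}
    - {"offset": [2, -0.5, 7], "rotation": [-0.001, 0, -0.003]}
    - {"offset": [1, 0, 6], "rotation": [-0.001, 0, -0.003]}
    - {"offset": [0, 0, 0], "rotation": [0, 0, 0]}

```text
time: 22.78
tool_pos: [0.5433, 0.2334, 0.1991]
tool_rot: [-3.14, 0.002, 1.675]
contact_force: [-0.6, -0.8, -0.0]
opening: 0.0916
```

apply_moves:
  motion:
    - {"offset": [0, 0, 0], "rotation": [0, 0, 0]}
    - {"offset": [0, 0, 0], "rotation": [0, 0, 0]}
    - {"offset": [0, 0, 0], "rotation": [0, 0, 0]}
    - {"offset": [0, 0, 0], "rotation": [0, 0, 0]}
    - {"offset": [0, 0, 0], "rotation": [0, 0, 0]}
    - {"offset": [0, 0, 0], "rotation": [0, 0, 0]}
    - {"offset": [0, 0, 0], "rotation": [0, 0, 0]}
    - {"offset": [0, 0, 0], "rotation": [0, 0, 0]}
    - {"offset": [0, 0, 0], "rotation": [0, 0, 0]}
  grip: 1
  grip_force: 10

```text
time: 23.53
tool_pos: [0.5447, 0.232, 0.2015]
tool_rot: [3.139, 0.002, 1.673]
contact_force: [-0.2, 0.1, -0.0]
opening: 0.0366
```

```bash
python3 - <<'E'
from h import *
o=observe(); print(o['tool_pos'],o['contact_force'],o['opening'])
p=wrist();save(p,'w16')
E
```

```text
[0.54469556 0.23198592 0.20154947] [-0.17347178  0.06423712 -0.01117214] 0.036612406061324876
```

View pics/w16.png

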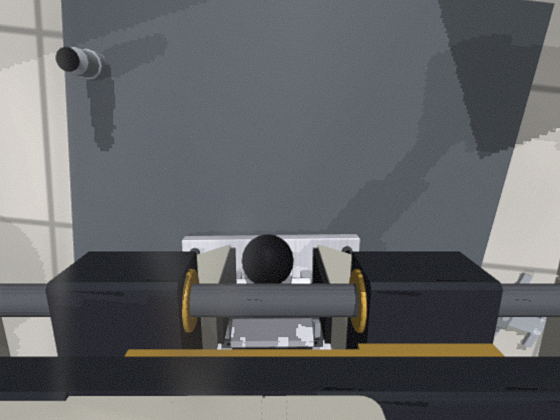

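apply_moves:
  motion:
    - {"offset": [4, -1.5, 0.5], "rotation": [0, 0, 0]}
    - {"offset": [2, 0, 0], "rotation": [0, 0, 0]}
    - {"offset": [0, 0, 0], "rotation": [0, 0, 0]}
    - {"offset": [0, 0, 0], "rotation": [0, 0, 0]}
    - {"offset": [0, 0, 0], "rotation": [0, 0, 0]}

```text
time: 24.0
tool_pos: [0.5414, 0.2373, 0.1995]
tool_rot: [-3.14, 0.005, 1.674]
contact_force: [-0.2, -1.6, -0.8]
opening: 0.0229
```

```bash
python3 - <<'E'
from h import *
o=observe(); print(o['tool_pos'],o['contact_force'],o['opening'])
p=wrist();save(p,'w17')
E
```

```text
[0.54139746 0.23732252 0.19954711] [-0.19966179 -1.59962339 -0.82519375] 0.02290813252118423
```

View pics/w17.png

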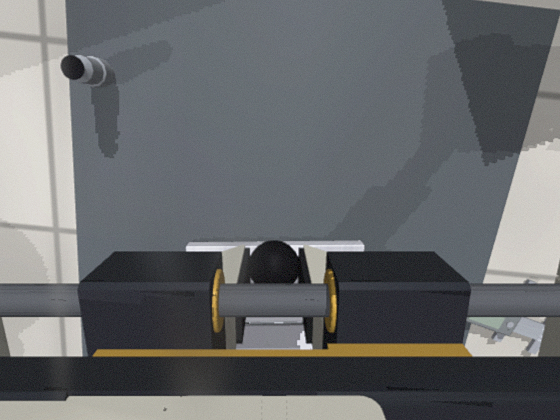

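```bash
cat > arc.py <<'E'
from h import *
import sys
step=float(sys.argv[1]); n=int(sys.argv[2])
t,r=pose(); H=np.array([.5501,.1658,.0583]); u=np.array([-.107,.994])
zo=float(sys.argv[3]) if len(sys.argv)>3 else .0575
d=(t[:2]-H[:2])@u; lat=(t[:2]-H[:2])@np.array([.994,.107]); z=t[2]-zo-H[2]
th=np.arctan2(z,-d); rad=np.hypot(d,z); print('theta',th,'rad',rad,'lat',lat, 'F',observe()['contact_force'],observe()['opening'], 'rot',r.as_euler('xyz'))
R=.110
for k in range(n):
    a,b=th-step*k,th-step*(k+1)
    print(round(b,2),np.round([1000*R*(-np.cos(b)+np.cos(a)),0,-1000*R*(np.sin(b)-np.sin(a))],1).tolist())
E
python3 arc.py .13 17
```

```text
theta 2.281247521020058 rad 0.110434115739582 lat -0.001020740545733081 F [-0.52316938 -1.44202339 -2.48736945] 0.02304261358103696 rot [-3.14032864  0.00470488  1.67381344]
2.15 [-11.4, 0.0, -8.6]
2.02 [-12.4, 0.0, -7.0]
1.89 [-13.2, 0.0, -5.4]
1.76 [-13.8, 0.0, -3.6]
1.63 [-14.2, 0.0, -1.8]
1.5 [-14.3, 0.0, 0.1]
1.37 [-14.2, 0.0, 1.9]
1.24 [-13.8, 0.0, 3.7]
1.11 [-13.2, 0.0, 5.5]
0.98 [-12.4, 0.0, 7.2]
0.85 [-11.3, 0.0, 8.7]
0.72 [-10.1, 0.0, 10.1]
0.59 [-8.7, 0.0, 11.3]
0.46 [-7.2, 0.0, 12.4]
0.33 [-5.5, 0.0, 13.2]
0.2 [-3.8, 0.0, 13.8]
0.07 [-1.9, 0.0, 14.2]
```

Radius 110.4 mm matches the 110 mm given. Lead it along the arc.

apply_moves:
  motion:
    - {"offset": [-11.4, 0, -8.6], "rotation": [0, 0, 0]}
    - {"offset": [-12.4, 0, -7], "rotation": [0, 0, 0]}
    - {"offset": [-13.2, 0, -5.4], "rotation": [0, 0, 0]}
    - {"offset": [-13.8, 0, -3.6], "rotation": [0, 0, 0]}

```text
time: 24.38
tool_pos: [0.5469, 0.1877, 0.226]
tool_rot: [3.141, 0.0, 1.677]
contact_force: [0.7, -0.2, -4.7]
opening: 0.0232
```

```bash
python3 arc.py .13 6
```

```text
theta 1.7685141849429558 rad 0.11239732010135299 lat -0.0008505517561773776 F [ 0.73530481 -0.20750928 -4.70469984] 0.02319180081905529 rot [3.14080022e+00 2.73604469e-04 1.67732982e+00]
1.64 [-14.2, 0.0, -1.9]
1.51 [-14.3, 0.0, -0.0]
1.38 [-14.2, 0.0, 1.8]
1.25 [-13.8, 0.0, 3.6]
1.12 [-13.2, 0.0, 5.4]
0.99 [-12.4, 0.0, 7.1]
```

apply_moves:
  motion:
    - {"offset": [-14, 0, 0], "rotation": [0, 0, 0]}
    - {"offset": [-14, 0, 1], "rotation": [0, 0, 0]}
    - {"offset": [-14, 0, 2], "rotation": [0, 0, 0]}
    - {"offset": [-14, 0, 3.6], "rotation": [0, 0, 0]}
    - {"offset": [-13, 0, 5.4], "rotation": [0, 0, 0]}

```text
time: 24.8
tool_pos: [0.5549, 0.1127, 0.219]
tool_rot: [3.134, -0.004, 1.674]
contact_force: [1.9, 5.3, -7.3]
opening: 0.0229
```

```bash
python3 arc.py .13 8
```

```text
theta 1.094327231384441 rad 0.11617327105341943 lat -0.0008768104320898159 F [ 1.86845811  5.26473792 -7.25515174] 0.0228710211774896 rot [ 3.13411846 -0.0042271   1.67436005]
0.96 [-12.2, 0.0, 7.4]
0.83 [-11.2, 0.0, 8.9]
0.7 [-9.9, 0.0, 10.3]
0.57 [-8.5, 0.0, 11.5]
0.44 [-7.0, 0.0, 12.5]
0.31 [-5.3, 0.0, 13.3]
0.18 [-3.5, 0.0, 13.8]
0.05 [-1.7, 0.0, 14.2]
```

apply_moves:
  motion:
    - {"offset": [-9, 0, 11], "rotation": [0, 0, 0]}
    - {"offset": [-9, 0, 12], "rotation": [0, 0, 0]}
    - {"offset": [-9, 0, 12], "rotation": [0, 0, 0]}

```text
time: 25.05
tool_pos: [0.5587, 0.0785, 0.1883]
tool_rot: [3.129, 0.0, 1.671]
contact_force: [-0.1, 4.0, -2.9]
opening: 0.0226
```

```bash
python3 arc.py .13 6
```

```text
theta 0.6907278797354353 rad 0.11375587593982756 lat -0.0007914528383994159 F [-0.06011838  3.96619491 -2.90889165] 0.02263296561889049 rot [3.12916297e+00 2.35773180e-06 1.67135753e+00]
0.56 [-8.4, 0.0, 11.6]
0.43 [-6.8, 0.0, 12.6]
0.3 [-5.1, 0.0, 13.3]
0.17 [-3.3, 0.0, 13.9]
0.04 [-1.5, 0.0, 14.2]
-0.09 [0.3, 0.0, 14.3]
```

apply_moves:
  motion:
    - {"offset": [-6.5, 0, 12], "rotation": [0, 0, 0]}
    - {"offset": [-5.5, 0, 13], "rotation": [0, 0, 0]}
    - {"offset": [-3.5, 0, 13], "rotation": [0, 0, 0]}

```text
time: 25.3
tool_pos: [0.5609, 0.0577, 0.1518]
tool_rot: [3.126, 0.0, 1.667]
contact_force: [0.1, 2.9, 1.1]
opening: 0.0227
```

```bash
python3 arc.py .08 5
```

```text
theta 0.319640021924315 rad 0.11443317619946927 lat -0.0008184615460001683 F [0.06141095 2.88470847 1.10356672] 0.0226855965715987 rot [3.12609723e+00 6.67858974e-05 1.66683795e+00]
0.24 [-2.4, 0.0, 8.5]
0.16 [-1.7, 0.0, 8.6]
0.08 [-1.1, 0.0, 8.7]
-0.0 [-0.3, 0.0, 8.8]
-0.08 [0.4, 0.0, 8.8]
```

apply_moves:
  motion:
    - {"offset": [-1, 0, 9], "rotation": [0, 0, 0]}
    - {"offset": [0, 0, 9], "rotation": [0, 0, 0]}
    - {"offset": [0, 0, 7], "rotation": [0, 0, 0]}
    - {"offset": [0, 0, 5], "rotation": [0, 0, 0]}

```text
time: 25.63
tool_pos: [0.5615, 0.0523, 0.1208]
tool_rot: [3.126, 0.001, 1.663]
contact_force: [-2.1, 0.7, 0.0]
opening: 0.0231
```

```bash
python3 arc.py .04 3
```

```text
theta 0.043890706777250335 rad 0.11409991617367463 lat -0.0008173681462967159 F [-2.05153093  0.67764212  0.03259541] 0.023072028128370795 rot [3.12556219e+00 1.32517377e-03 1.66286944e+00]
0.0 [-0.1, 0.0, 4.4]
-0.04 [0.1, 0.0, 4.4]
-0.08 [0.2, 0.0, 4.4]
```

Press on down until the leaf resists.

apply_moves:
  motion:
    - {"offset": [0.5, 0, 2], "rotation": [0, 0, 0]}
    - {"offset": [0, 0, 2], "rotation": [0, 0, 0]}
    - {"offset": [0, 0, 2], "rotation": [0, 0, 0]}
    - {"offset": [0, 0, 1.5], "rotation": [0, 0, 0]}

```text
time: 25.97
tool_pos: [0.5616, 0.0526, 0.1152]
tool_rot: [3.125, 0.003, 1.664]
contact_force: [-5.5, -2.3, 13.3]
opening: 0.0232
```

apply_moves:
  motion:
    - {"offset": [0, 0, 0], "rotation": [0, 0, 0]}
    - {"offset": [0, 0, 0], "rotation": [0, 0, 0]}
    - {"offset": [0, 0, 0], "rotation": [0, 0, 0]}
    - {"offset": [0, 0, 0], "rotation": [0, 0, 0]}
    - {"offset": [0, 0, -15], "rotation": [0, 0, 0]}
    - {"offset": [0, 0, -20], "rotation": [0, 0, 0]}
    - {"offset": [0, 0, 0], "rotation": [0, 0, 0]}
    - {"offset": [0, 0, 0], "rotation": [0, 0, 0]}
  grip: 0.4

```text
time: 26.63
tool_pos: [0.5614, 0.0548, 0.1514]
tool_rot: [3.124, 0.002, 1.667]
contact_force: [-1.9, -0.8, -0.1]
opening: 0.0554
```

```bash
python3 - <<'E'
from h import *
o=observe(); print(o['tool_pos'],o['contact_force'],o['opening'])
p=wrist();save(p,'w18')
p=read_camera('side');crop(p,'s18',230,230,340,310,6)
for q in ['key','knob','hinge']:
    a=tip_of(q,p)[:2]
    print(q,[(np.round(x['location'],4).tolist(),round(x['score'],2)) for x in a])
E
```

```text
[0.56136873 0.05478859 0.15143009] [-1.91589804 -0.75172108 -0.09591426] 0.055352908041190474
key [([0.5514, 0.1241, 0.0462], 0.67)]
knob [([0.5639, 0.0564, 0.0572], 0.88)]
hinge []
```

View pics/w18.png

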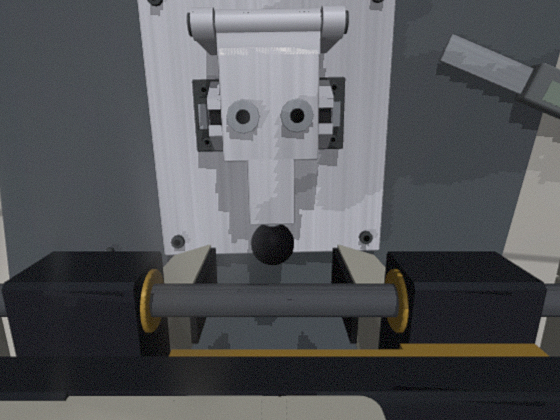

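View pics/s18.png

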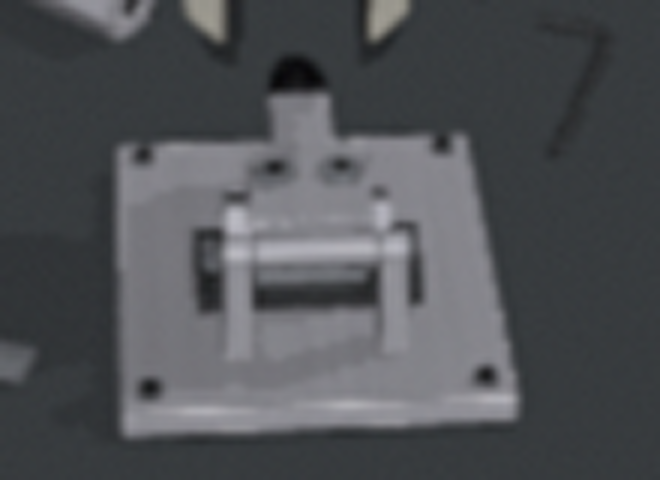

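Leaf looks level. To check, press on the knob's top with closed fingertips: closed means contact at TCP z ≈ 0.136.

apply_moves:
  motion:
    - {"offset": [0, 0, 0], "rotation": [0, 0, 0]}
    - {"offset": [0, 0, 0], "rotation": [0, 0, 0]}
    - {"offset": [0, 0, 0], "rotation": [0, 0, 0]}
    - {"offset": [0, 0, 0], "rotation": [0, 0, 0]}
    - {"offset": [0, 0, 0], "rotation": [0, 0, 0]}
    - {"offset": [0, 0, 0], "rotation": [0, 0, 0]}
    - {"offset": [0, 0, 0], "rotation": [0, 0, 0]}
    - {"offset": [0, 0, 4], "rotation": [0, 0, 0]}
    - {"offset": [0, 0, 4], "rotation": [0, 0, 0]}
    - {"offset": [0, 0, 3], "rotation": [0, 0, 0]}
  grip: 1

```text
time: 27.72
tool_pos: [0.5608, 0.0546, 0.1373]
tool_rot: [3.128, 0.001, 1.666]
contact_force: [0.5, -0.4, -0.1]
opening: 0.0006
```

apply_moves:
  motion:
    - {"offset": [0, 0, 1.5], "rotation": [0, 0, 0]}
    - {"offset": [0, 0, 1.5], "rotation": [0, 0, 0]}

```text
time: 27.88
tool_pos: [0.5609, 0.0546, 0.1348]
tool_rot: [3.127, 0.001, 1.666]
contact_force: [-5.4, -0.4, 23.6]
opening: 0.0005
```

apply_moves:
  motion:
    - {"offset": [0, 0, -10], "rotation": [0, 0, 0]}
    - {"offset": [0, 0, -25], "rotation": [0, 0, 0]}
    - {"offset": [-20, 0, -35], "rotation": [0, 0, 0]}
    - {"offset": [-25, 0, -30], "rotation": [0, 0, 0]}
    - {"offset": [0, 0, 0], "rotation": [0, 0, 0]}
    - {"offset": [0, 0, 0], "rotation": [0, 0, 0]}

```text
time: 28.38
tool_pos: [0.5632, 0.0089, 0.2384]
tool_rot: [3.131, 0.001, 1.668]
contact_force: [-0.1, 0.3, -0.6]
opening: 0.0007
```

```bash
python3 - <<'E'
from h import *
o=observe(); print(o['tool_pos'],o['contact_force'])
p=wrist();crop(p,'w19',150,0,420,230,3)
for q in ['key','knob','hinge','spacer']:
    a=tip_of(q,p)[:1]
    print(q,[(np.round(x['location'],4).tolist(),round(x['score'],2)) for x in a])
p=read_camera('top');save(p,'t19')
for q in ['knob','blank','motor','hexkey','driver','caliper','plug']:
    a=tip_of(q,p)[:1]
    print(q,[(np.round(x['location'],4).tolist(),round(x['score'],2)) for x in a])
E
```

```text
[0.56320904 0.00889339 0.23836863] [-0.06484325  0.31180962 -0.59750469]
key [([0.5547, 0.1247, 0.0494], 0.84)]
knob [([0.5607, 0.0562, 0.064], 0.92)]
hinge []
spacer [([0.4384, -0.0234, 0.0008], 0.44)]
knob [([0.554, 0.1223, -0.0024], 0.43)]
blank [([0.6951, -0.1004, 0.0139], 0.89)]
motor [([0.4749, -0.4192, -0.0023], 0.63)]
hexkey [([0.4383, -0.0181, -0.0041], 0.5)]
driver [([0.6353, -0.3945, -0.0026], 0.9)]
caliper []
plug [([0.4021, 0.3247, -0.0014], 0.48)]
```

View pics/w19.png

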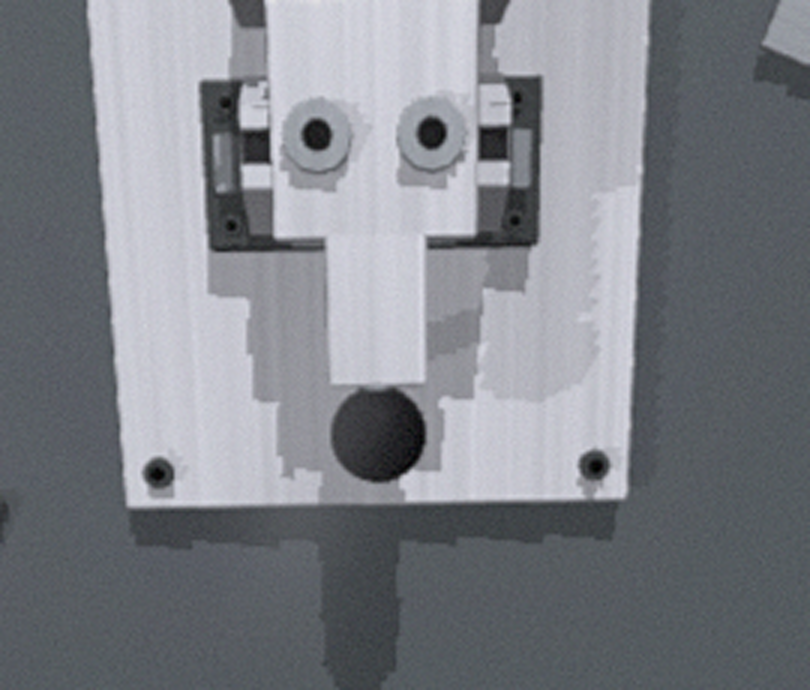

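The leaf lies over the spacer and the slot shows either side of it, in line with the bushes (crop row 145). The arm is clear, so I'm handing in.

```bash
python3 -c "
from cell import hand_in; print(hand_in())"
```

```text
the job is handed in; nothing more can be done
None
```

The spacer is in the drill jig nest with its slot up and the leaf closed onto it. I handed the job in at about 29 s; no verdict was reported.

**What I did:** I rolled the short grey spacer over in two 60° turns, gripping it by its ends. I then gripped it upright, lowered it into the nest between the end stops, and led the leaf down by its knob.

**Last checks:**
- **Spacer:** before closing, the model overlay fitted the spacer in the nest to within about 1 mm, slot up. After closing, the slot shows at both ends, in line with the bushes.
- **Leaf:** the knob took a 23 N push on top without giving, at a fingertip height matching a knob centre about 57 mm up. Closed is 58.3 mm.
- **Bystanders:** in the last top view, the blank, motor, hex key, driver and plug read within about 4 mm of where they started. The caliper was not detected in that view; in the wrist pictures it lay away from the arm's path.

**Disagreements and slips:**
- The networks put the knob at 57 mm in the side view and 64 mm in the last wrist view, and the key at 46 and 49 mm. I trusted the push test over those. In the last top view the network's knob report was a misdetection.
- The fingertips touched the bench once, at about 23 N, before the second roll.

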